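# Check the caps before docking the tray

### The job

Three blue-capped sample pots lean in the pulled-out tray, and some of their screw caps are loose. Working from left to right as seen from the robot, take hold of each cap and give it a gentle tug straight outwards along its axis, at least until it gives a few millimetres but without lifting the pot out of its nest; screw every loose cap clockwise until it is fully tight. Only when all caps are tight, push the tray fully home against the back stop, leaving the pots seated and the label roll beside it undisturbed.

Things in the scene. Friction and masses are not known exactly. Their poses are not given: they have to be found in the camera images.
- dock: low docking stand fixed on the desk, 220 (x) x 300 (y) x 97 mm: dark base plate, two aluminium side rails and an aluminium back stop plate (top 97 mm above the desk). Origin: on its underside at desk level, 5 mm in front of its centre. Its x axis points the way the tray slides home (away from the robot), its y axis along the row of pots to the robot's left, z up
- tray (a joint): travel of the grey tray that carries the three pots: 0 = pulled out (the start), 0.060 m = fully home against the back stop. It slides along the dock's +x with about 2.5 N of friction and stays where it is left
- tray_front (a point): middle of the tray's flat upright front face, 36 mm above the desk; the face is 276 mm wide, reaches from 14 to 52 mm above the desk (a thin black rubber bead runs along its top) and looks along the dock's -x, towards the robot. Push here along the dock's +x. Moves with the tray
- pot_a: one of three identical white square pots (46 x 46 x 48 mm body, then a 32 mm neck, then the blue cap; 80 mm in all, 0.4 to 0.6 kg). Loose, but held in a square nest of the tray with 1.5 mm play that keeps it from turning; it leans 30 degrees towards the robot (dock's -x). Origin: centre of its underside; z: its axis, outwards through the cap. The row runs along the dock's y at 88 mm pitch; which pot stands where varies
- pot_a_cap_centre (a point): centre of this pot's blue ribbed screw cap: 40 mm diameter, 24 mm high (12 mm either side of this point along the axis); z is the cap's axis, outwards. Under the cap is an 8 mm gap to the pot's square shoulder, which lies 20 mm below this point
- pot_a_cap (a joint): turn of this pot's cap from tight: 0 = fully tight (hard stop), positive = unscrewed anticlockwise seen from outside on its axis, up to 1.4 rad; a tight cap starts at 0, a loose one at 0.7 to 1.1. Turning takes about 0.08 N m and it stays where left
- pot_a_play (a joint): axial movement of this pot's cap, m: 0 = down, positive = pulled outwards along its axis (8 mm at most). A loose cap lifts almost freely for the whole 8 mm; a cap within about 0.4 rad of tight gives only against its stiff seal, about 1 mm per 0.9 N. A cap must be down, not held up, while it is turned tight, or it jams. It goes back to 0 when let go. A pull of more than 3.5 to 5 N starts to lift the whole pot
- pot_b: one of three identical white square pots (46 x 46 x 48 mm body, then a 32 mm neck, then the blue cap; 80 mm in all, 0.4 to 0.6 kg). Loose, but held in a square nest of the tray with 1.5 mm play that keeps it from turning; it leans 30 degrees towards the robot (dock's -x). Origin: centre of its underside; z: its axis, outwards through the cap. The row runs along the dock's y at 88 mm pitch; which pot stands where varies
- pot_b_cap_centre (a point): centre of this pot's blue ribbed screw cap: 40 mm diameter, 24 mm high (12 mm either side of this point along the axis); z is the cap's axis, outwards. Under the cap is an 8 mm gap to the pot's square shoulder, which lies 20 mm below this point
- pot_b_cap (a joint): turn of this pot's cap from tight: 0 = fully tight (hard stop), positive = unscrewed anticlockwise seen from outside on its axis, up to 1.4 rad; a tight cap starts at 0, a loose one at 0.7 to 1.1. Turning takes about 0.08 N m and it stays where left
- pot_b_play (a joint): axial movement of this pot's cap, m: 0 = down, positive = pulled outwards along its axis (8 mm at most). A loose cap lifts almost freely for the whole 8 mm; a cap within about 0.4 rad of tight gives only against its stiff seal, about 1 mm per 0.9 N. A cap must be down, not held up, while it is turned tight, or it jams. It goes back to 0 when let go. A pull of more than 3.5 to 5 N starts to lift the whole pot
- pot_c: one of three identical white square pots (46 x 46 x 48 mm body, then a 32 mm neck, then the blue cap; 80 mm in all, 0.4 to 0.6 kg). Loose, but held in a square nest of the tray with 1.5 mm play that keeps it from turning; it leans 30 degrees towards the robot (dock's -x). Origin: centre of its underside; z: its axis, outwards through the cap. The row runs along the dock's y at 88 mm pitch; which pot stands where varies
- pot_c_cap_centre (a point): centre of this pot's blue ribbed screw cap: 40 mm diameter, 24 mm high (12 mm either side of this point along the axis); z is the cap's axis, outwards. Under the cap is an 8 mm gap to the pot's square shoulder, which lies 20 mm below this point
- pot_c_cap (a joint): turn of this pot's cap from tight: 0 = fully tight (hard stop), positive = unscrewed anticlockwise seen from outside on its axis, up to 1.4 rad; a tight cap starts at 0, a loose one at 0.7 to 1.1. Turning takes about 0.08 N m and it stays where left
- pot_c_play (a joint): axial movement of this pot's cap, m: 0 = down, positive = pulled outwards along its axis (8 mm at most). A loose cap lifts almost freely for the whole 8 mm; a cap within about 0.4 rad of tight gives only against its stiff seal, about 1 mm per 0.9 N. A cap must be down, not held up, while it is turned tight, or it jams. It goes back to 0 when let go. A pull of more than 3.5 to 5 N starts to lift the whole pot
- roll_centre (a point): centre of the white label roll lying flat and loose beside the dock on the robot's left, about 76 mm across, 32 mm high; a bystander. Farther left stand, fixed, a blue sample box 200 mm high (x 0.42 to 0.78, y 0.37 to 0.75 m at most) and an open carton 140 mm high: pass well above them. Behind the dock stand a steel jar 96 mm and a pump bottle 270 mm high
Things that resemble listed ones, but are neither listed nor needed, are in the scene too. Leave any brown look-alike of the pot_b alone.

How it is judged:
By the outcome, as a careful person would: the job done as asked, in the order asked, and still so for the second after the job is handed in, with the robot touching nothing.
It also fails if it takes over 64 s, if anything falls off the work surface, if the arm or the gripper's body presses on something with over 40 N, if the wrist force passes 120 N, or if a joint passes its speed limit or range.

### The arm

A 6-joint arm with a two-finger parallel gripper is mounted at the origin on a cart in front of the work surface, level with it; the furniture and walls round the work are solid. World frame = base frame: x ahead of the robot, y to its left, z up, the work surface at z = 0. Lengths are in m, angles in rad, forces in N, time in s.
With the tool pointing down it reaches from about 0.3 to 0.75 m from the base axis. Payload 8.5 kg.
Tool frame: the origin (TCP) lies midway between the tips of the shut fingers; the grasp point (between the pads) lies 19 mm behind it (tcp_to_grasp is the z of the grasp point in the tool frame, in m); z points along the fingers, y is the line along which they close (so a half turn about z gives the same grasp; the last joint's range is limited). The gripper opens to 85 mm and grips with 20 to 120 N. Pads are 22 mm wide; open, the fingers measure 114 mm over their backs; the gripper's body (76 mm by 85 mm) begins 54 mm behind the grasp point. The pads swing forward as they close: fully open they stand 13 mm farther back than shut.
Start: joints at [-1.379, 0.381, 1.297, -0, 1.464, -0.215], TCP at [0.218, -0.505, 0.231] pointing down, gripper open.
Joint ranges: [-3.11, 3.11], [-0.89, 2.33], [0.22, 2.48], [-1.42, 4.56], [0.17, 2.85], [-2.88, 2.88]. Speed limits (rad/s): [2.39, 2.39, 3.14, 3.14, 3.14, 3.14].

### API

Orientations are given as a unit quaternion [w, x, y, z].
In Python, from cell import get_state, capture, finish_job, boxes_of, outline_of, spot_point, tcp_to_grasp gives the robot as it stands. The module is installed in compiled form; this text tells all that it offers.
- The arm moves only by the tool play_rows, never from a script. Its argument "targets" is a list of rows, each a list of 3 entries, a list of its own where there are three numbers: the turn, a rotation vector about the world's x, y, z each as a share of 180 degrees, from -1 to 1, then the shift along the world's x, y, z each as a share of 0.5 m, from -1 to 1, then the finger opening in mm, from 0 to 85.4. In form: [[[ax, ay, az], [x, y, z], gripper], ...]. A call has 1 to 20 rows; each row is the pose to reach, as a shift and turn from the pose commanded when the call began, turning the shorter way round; what a row does not reach only later rows make up. A row lasts 1/12 s, in which the tool goes at most 41.7 mm and 7.16 degrees, less where a joint would pass 70% of its speed; a pose out of reach is approached as far as the arm can. A call with a number of a shift or a turn outside -1 to 1 is refused whole. A call with a gripper value outside its range is refused whole. The fingers move at their own pace and stop on an object; "squeeze" is the grip in N (left out, the last holds). Time passes only in rows, so rows that repeat a pose let the fingers close. It gives the time, the measured TCP pose, the force, the opening and the grip force at its end, in the units of the state.
- get_state(): the state, without advancing time (a new reading comes with each control period).
- capture(name): name is "scene" or "top" or "wrist"; returns a dict with "pixels" (420x560x3 uint8, blue, green, red), "z_map" (420x560 float32, m along the optical axis (not along the pixel's ray), 0 where there is no reading), "fx", "fy", "cx", "cy" (pixels), "distortion" ([k1, k2, p1, p2, k3] as OpenCV has them; the pictures are not rectified), "cam_to_world" (4x4, takes a point from camera to world coordinates). Camera axes: x right, y up, looking along -z (the intrinsics and any distortion apply to the point x, -y, -z); pixel columns grow to the right and rows downward; lengths in m; the calibration is good to about 2 mm. A picture is of the moment at which its call begins.
- finish_job(): hands the job in; it is judged then, once.
Trained networks look in the newest picture that a camera, given by its name, has taken for a name from the list of things; names that differ only in an ending like _2 or _b are one class to them, and where a whole thing is asked for, a point or a joint stands for the part that bears it (a point fixed in the world has none). Each returns a list of dicts, best first, with "conf" (0 to 1); they miss things now and then, are a little off and sometimes report something else, mostly with a low value. They report only what shows in the picture. A call takes as long as a camera call. They do not tell look-alikes from the thing itself.
- boxes_of(camera, thing): "bbox" ([left, top, right, bottom] in pixels, round what is visible of it).
- outline_of(camera, thing): "pixels" (420x560 bool, what is visible of it) and "bbox" ([left, top, right, bottom] in pixels, round what is visible of it).
- spot_point(camera, thing): "centre" ([row, column] in pixels: a listed point, or the origin of a listed thing).
The state is a dict: "clock": time; "q": joint angles; "qd": joint speeds; "effort": joint torques, N m; "eef_pos": TCP position; "ee_rot": TCP orientation; "force": force on the tool from outside, world axes, zero at the start; "ft_torque": the same for the moment, N m; "grip_width": finger opening in m; "gripper_force": force on a finger pad.
Only numpy, scipy, OpenCV 4.12 (cv2) and the standard library are available. Lean on these libraries where they do the work, as an engineer would, in place of code of your own. Each camera call takes 0.05 s, during which the arm holds its last target. There are 200 camera calls.

## Working session

There is one attempt and no reset: what is moved stays moved. The work goes in short steps, Python scripts to look and compute and a tool call to move; the robot and the scene stay as the last step left them, time stands still between calls to the robot, and variables do not carry over. Pictures are saved under pics/ and viewed, at most 10 in all, crops included, and the job is handed in when it is done.

Besides the shell and the picture viewer there is one more tool, called after "Call:" as a command line: name --argument value ..., lists and objects as JSON in quotes. play_rows: Moves the arm, as the interface text tells. Shift numbers are shares of 0.5 m and turn numbers shares of 180 degrees, none past 1 either way. Its arguments: {"type":"object","properties":{"targets":{"type":"array"},"squeeze":{"type":"number"}},"required":["targets"]}

```bash
mkdir -p pics
cat > h.py <<'E'
import numpy as np, cv2
from cell import *
def world(c,rc):
    r,k=rc; r0,k0=int(round(r)),int(round(k))
    w=c["z_map"][max(r0-2,0):r0+3,max(k0-2,0):k0+3]; z=np.median(w[w>0])
    K=np.array([[c["fx"],0,c["cx"]],[0,c["fy"],c["cy"]],[0,0,1]])
    x,y=cv2.undistortPoints(np.array([[[k,r]]],float),K,np.array(c["distortion"]))[0,0]
    return (c["cam_to_world"]@np.array([x*z,-y*z,-z,1]))[:3]
def cloud(c):
    H,W=c["z_map"].shape
    K=np.array([[c["fx"],0,c["cx"]],[0,c["fy"],c["cy"]],[0,0,1]])
    g=np.mgrid[0:H,0:W]; p=np.stack([g[1].ravel(),g[0].ravel()],1).astype(float)[:,None]
    u=cv2.undistortPoints(p,K,np.array(c["distortion"]))[:,0]; z=c["z_map"].ravel()
    P=np.stack([u[:,0]*z,-u[:,1]*z,-z,np.ones_like(z)])
    return (c["cam_to_world"]@P)[:3].T.reshape(H,W,3)
E
python3 - <<'E'
from h import *
for n in ("scene","top"):
    c=capture(n); cv2.imwrite(f"pics/{n}1.png",c["pixels"])
    print(n,c["cam_to_world"][:3,3].round(3))
    for t in ("pot_a_cap_centre","tray_front","roll_centre","dock","pot_a"):
        for s in spot_point(n,t)[:5]: print(t,round(s["conf"],2),np.round(s["centre"]),world(c,s["centre"]).round(3))
print(get_state(),tcp_to_grasp)
E
```

```text
scene [0.048 0.521 0.732]
pot_a_cap_centre 0.82 [176. 328.] [0.556 0.071 0.114]
pot_a_cap_centre 0.45 [205. 284.] [0.562 0.176 0.081]
tray_front 0.87 [238. 312.] [0.483 0.157 0.044]
roll_centre 0.92 [302. 221.] [0.472 0.373 0.002]
dock 0.63 [219. 288.] [0.569 0.159 0.02 ]
dock 0.3 [188. 313.] [0.576 0.09  0.072]
pot_a 0.7 [186. 314.] [0.575 0.09  0.082]
pot_a 0.67 [275. 324.] [0.396 0.19  0.044]
pot_a 0.64 [222. 250.] [0.557 0.258 0.082]
pot_a 0.62 [206. 282.] [0.565 0.178 0.076]
top [0.414 0.22  0.933]
pot_a_cap_centre 0.76 [190. 353.] [0.561 0.069 0.12 ]
tray_front 0.83 [239. 302.] [0.482 0.152 0.004]
tray_front 0.72 [183. 304.] [0.576 0.158 0.112]
roll_centre 0.55 [246. 189.] [0.467 0.378 0.001]
dock 0.78 [188. 301.] [0.564 0.162 0.121]
dock 0.45 [183. 302.] [0.576 0.16  0.108]
pot_a 0.87 [183. 301.] [0.576 0.162 0.107]
pot_a 0.79 [273. 291.] [0.414 0.175 0.001]
pot_a 0.65 [181. 351.] [0.581 0.07  0.107]
pot_a 0.55 [180. 262.] [0.582 0.233 0.095]
{'clock': 0.6, 'q': array([-1.37930897e+00,  3.80587039e-01,  1.29740282e+00, -2.88019007e-05,
        1.46360209e+00, -2.15263806e-01]), 'qd': array([ 0.00042076,  0.00161199, -0.00225372, -0.00041067,  0.00065587,
       -0.00098465]), 'effort': array([-5.69265685e-04, -4.48156750e+01, -2.31399000e+01, -3.12980455e-04,
        5.76655129e-04, -2.00279499e-05]), 'eef_pos': array([ 0.21760006, -0.50509964,  0.23132841]), 'ee_rot': array([ 1.81390953e-07,  9.79390060e-01,  2.01977996e-01, -1.43214606e-05]), 'force': array([-0.06149904, -0.5567343 ,  0.31669718]), 'ft_torque': array([-0.00325502, -0.03101878, -0.00153463]), 'gripper_force': 0.0, 'grip_width': 0.0856355174035655} -0.0187
```

Run:
```python
from h import *
a=cv2.imread("pics/scene1.png");b=cv2.imread("pics/top1.png")
a=cv2.resize(a[130:330,190:390],(400,400));b=cv2.resize(b[110:310,150:400],(400,400)[:1]+(320,))
c=np.zeros((400,800,3),np.uint8);c[:,:400]=a;c[:320,400:]=b
cv2.imwrite("pics/both.png",c)
```

```text
(no output)
```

View pics/both.png

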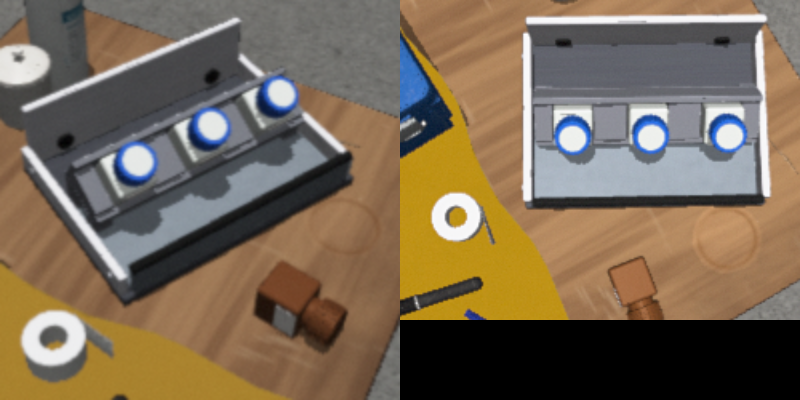

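View pics/scene1.png

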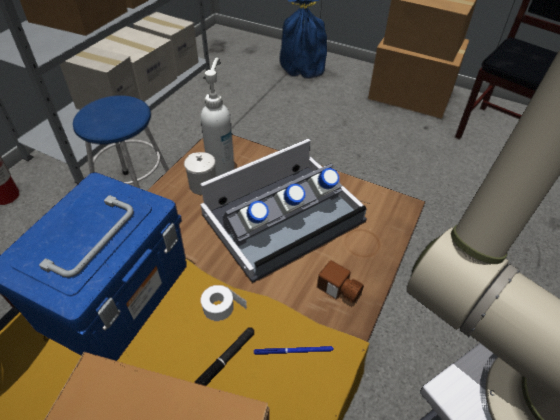

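Three blue-capped pots on the tray show at scene (213,258), (195,293), (179,328) (row, col). The brown look-alike is at (280,340), lying loose in front of the dock, so I leave it alone. The roll is at (302,217). The targets are the three capped pots in the tray, so I'll measure those.

```bash
cat >> h.py <<'E'
def caps(n,c,verbose=True):
    P=cloud(c); hsv=cv2.cvtColor(c["pixels"],cv2.COLOR_BGR2HSV)
    box=(P[...,0]>.45)&(P[...,0]<.72)&(P[...,1]>0)&(P[...,1]<.32)&(P[...,2]>.07)&(P[...,2]<.16)
    m=(cv2.inRange(hsv,(100,120,50),(130,255,255))>0)&box
    m=cv2.morphologyEx(m.astype(np.uint8),cv2.MORPH_CLOSE,np.ones((3,3)))
    cs,_=cv2.findContours(m,cv2.RETR_CCOMP,cv2.CHAIN_APPROX_NONE)
    out=[]
    k,l,st,ce=cv2.connectedComponentsWithStats(m)
    for i in range(1,k):
        if st[i,4]<40: continue
        cc,_=cv2.findContours((l==i).astype(np.uint8),cv2.RETR_EXTERNAL,cv2.CHAIN_APPROX_NONE)
        f=np.zeros_like(m); cv2.drawContours(f,cc,-1,1,-1)
        w=(f>0)&(hsv[...,1]<70)&(hsv[...,2]>150)
        q=P[w]; q=q[np.isfinite(q).all(1)]; ctr=np.median(q,0)
        mid=(q.max(0)+q.min(0))/2
        _,_,v=np.linalg.svd(q-q.mean(0),full_matrices=False); nn=v[2]*np.sign(v[2][2])
        out.append((q.mean(0),nn,len(q),q.max(0)-q.min(0)))
    return sorted(out,key=lambda o:-o[0][1])
E
python3 - <<'E'
from h import *
for n in ("scene","top"):
    c=capture(n)
    o=caps(n,c)
    for t in o: print(n,t[0].round(4),t[1].round(3),t[2],t[3].round(3), "ctr",(t[0]-.012*t[1]).round(4))
    P=cloud(c)
    # back stop top edge, rails
    w=(P[...,2]>.085)&(P[...,2]<.105)&(P[...,0]>.6)&(P[...,0]<.75)&(P[...,1]>-.03)&(P[...,1]<.36)
    q=P[w]; print("stop",len(q),q.min(0),q.max(0), np.polyfit(q[:,1],q[:,0],1) )
    # front top bead
    w=(P[...,2]>.042)&(P[...,2]<.058)&(P[...,0]>.44)&(P[...,0]<.50)&(P[...,1]>.03)&(P[...,1]<.28)
    q=P[w]; print("bead",len(q),q.mean(0),np.polyfit(q[:,1],q[:,0],1))
E
```

```text
return _methods._mean(a, axis=axis, dtype=dtype,
  ret = um.true_divide(
Traceback (most recent call last):
  File "h.py", line 30, in caps
    mid=(q.max(0)+q.min(0))/2
         ~~~~~^^^
ValueError: zero-size array to reduction operation maximum which has no identity
```

```bash
sed -i 's/(hsv\[...,1\]<70)&(hsv\[...,2\]>150)/(hsv[...,1]<90)\&(hsv[...,2]>120)\&(P[...,2]>.09)/; s/cv2.drawContours(f,cc,-1,1,-1)/cv2.fillConvexPoly(f,cv2.convexHull(np.vstack(cc)),1)/; s/P=cloud(c); hsv/P=cloud(c); P[c["z_map"]<=0]=np.nan; hsv/' h.py
cat > m.py <<'E'
from h import *
for n in ("scene","top"):
    c=capture(n)
    o=caps(n,c)
    for t in o: print(n,t[0].round(4),t[1].round(3),t[2],t[3].round(3), "ctr",(t[0]-.012*t[1]).round(4))
    P=cloud(c)
    w=(P[...,2]>.085)&(P[...,2]<.105)&(P[...,0]>.61)&(P[...,0]<.75)&(P[...,1]>-.03)&(P[...,1]<.36)
    q=P[w]; print("stop",len(q),q.min(0),q.max(0), np.polyfit(q[:,1],q[:,0],1) )
    w=(P[...,2]>.042)&(P[...,2]<.058)&(P[...,0]>.44)&(P[...,0]<.50)&(P[...,1]>.03)&(P[...,1]<.28)
    q=P[w]; print("bead",len(q),q.mean(0),np.polyfit(q[:,1],q[:,0],1))
E
python3 m.py
```

```text
scene [0.5504 0.2417 0.114 ] [-0.354 -0.12   0.928] 185 [0.058 0.037 0.033] ctr [0.5547 0.2431 0.1028]
scene [0.5523 0.1537 0.1138] [-0.499 -0.03   0.866] 163 [0.027 0.03  0.017] ctr [0.5583 0.1541 0.1034]
scene [0.5549 0.0655 0.1138] [-0.474 -0.038  0.88 ] 145 [0.032 0.032 0.017] ctr [0.5605 0.0659 0.1032]
stop 697 [0.68526436 0.01600019 0.08509031] [0.70575595 0.29892522 0.09870049] [-0.02592464  0.69753729]
bead 679 [0.48490498 0.16226961 0.05168225] [-0.02424761  0.48883963]
top [0.5496 0.2402 0.1142] [-0.496 -0.054  0.866] 212 [0.029 0.032 0.023] ctr [0.5556 0.2408 0.1038]
top [0.5519 0.1527 0.1144] [-0.486  0.01   0.874] 209 [0.031 0.031 0.018] ctr [0.5578 0.1526 0.1039]
top [0.5541 0.0645 0.1147] [-0.496 -0.024  0.868] 207 [0.025 0.03  0.017] ctr [0.5601 0.0648 0.1043]
stop 969 [0.61006393 0.0158796  0.08500732] [0.70354104 0.29792369 0.10025027] [-0.00663625  0.69372867]
bead 742 [0.4861231  0.15671929 0.0536272 ] [-0.02445295  0.48995535]
```

```bash
cat >> h.py <<'E'
from scipy.spatial.transform import Rotation as Ro
th=.025
dx=np.array([np.cos(th),np.sin(th),0]); dy=np.array([-np.sin(th),np.cos(th),0])
n=-.5*dx+np.array([0,0,.866])
CAP=dict(L=np.array([.5500,.2410,.1141])-.012*n,M=np.array([.5521,.1530,.1141])-.012*n,R=np.array([.5545,.0650,.1142])-.012*n)
def ori(phi):
    y=Ro.from_rotvec(n*phi).apply(dy); z=-n; x=np.cross(y,z)
    return Ro.from_matrix(np.stack([x,y,z],1))
def go(pos,R=None,s=None):
    s=s or get_state(); w,x,y,z=s["ee_rot"]; R0=Ro.from_quat([x,y,z,w])
    v=((R*R0.inv()).as_rotvec()/np.pi if R is not None else np.zeros(3))
    print("turn",v.round(4),"deg",round(np.linalg.norm(v)*180,1),"shift",((np.asarray(pos)-s["eef_pos"])/.5).round(4))
def st():
    s=get_state(); f=s["force"]
    w,x,y,z=s["ee_rot"]; R0=Ro.from_quat([x,y,z,w])
    print("t",round(s["clock"],2),"pos",s["eef_pos"].round(4),"F",f.round(2),"F.n",round(f@n,2),"T.n",round(s["ft_torque"]@n,3),"w",round(s["grip_width"],4),"gf",round(s["gripper_force"],1),"q6",s["q"].round(2), "zerr",round(np.degrees(np.arccos(min(1,R0.as_matrix()[:,2]@-n))),2))
    return s
E
python3 - <<'E'
from h import *
go(CAP["L"]+.07*n, ori(.6)); print(n,CAP)
go([.4,-.1,.3])
E
```

```text
turn [ 0.2419 -0.0204 -0.9008] deg 167.9 shift [ 0.6068  1.4907 -0.134 ]
[-0.49984376 -0.0124987   0.866     ] {'L': array([0.55599813, 0.24114998, 0.103708  ]), 'M': array([0.55809813, 0.15314998, 0.103708  ]), 'R': array([0.56049813, 0.06514998, 0.103808  ])}
turn [0. 0. 0.] deg 0.0 shift [0.3648 0.8102 0.1374]
```

Call:
play_rows --targets '[[[0, 0, 0.55], [0.364, 0.8, 0.24], 70], [[0, 0, 0.55], [0.364, 0.8, 0.24], 70], [[0, 0, 0.55], [0.364, 0.8, 0.24], 70], [[0, 0, 0.55], [0.364, 0.8, 0.24], 70], [[0, 0, 0.55], [0.364, 0.8, 0.24], 70], [[0, 0, 0.55], [0.364, 0.8, 0.24], 70], [[0, 0, 0.55], [0.364, 0.8, 0.24], 70], [[0, 0, 0.55], [0.364, 0.8, 0.24], 70], [[0, 0, 0.55], [0.364, 0.8, 0.24], 70], [[0, 0, 0.55], [0.364, 0.8, 0.24], 70], [[0, 0, 0.55], [0.364, 0.8, 0.24], 70], [[0, 0, 0.55], [0.364, 0.8, 0.24], 70], [[0, 0, 0.55], [0.364, 0.8, 0.24], 70], [[0, 0, 0.55], [0.364, 0.8, 0.24], 70], [[0, 0, 0.55], [0.364, 0.8, 0.24], 70], [[0, 0, 0.55], [0.364, 0.8, 0.24], 70]]'

```text
clock: 2.08
eef_pos: [0.3996, -0.1051, 0.3514]
ee_rot: [0.0, 0.484, 0.875, -0.0]
force: [-0.1, -0.3, -0.3]
grip_width: 0.0697
gripper_force: 0.0
```

Run:
```python
from h import *
s=st(); go(CAP["L"]+.07*n, ori(.6))
```

```text
t 2.08 pos [ 0.3996 -0.1051  0.3514] F [-0.09 -0.32 -0.28] F.n -0.2 T.n 0.011 w 0.0697 gf 0.0 q6 [-0.55  0.07  1.38  0.    1.7  -1.11] zerr 30.0
turn [-0.1327 -0.1308  0.5074] deg 97.3 shift [ 0.2429  0.6907 -0.374 ]
```

Call:
play_rows --targets '[[[-0.1327, -0.1308, 0.5074], [0.243, 0.691, -0.15], 66], [[-0.1327, -0.1308, 0.5074], [0.243, 0.691, -0.15], 66], [[-0.1327, -0.1308, 0.5074], [0.243, 0.691, -0.15], 66], [[-0.1327, -0.1308, 0.5074], [0.243, 0.691, -0.15], 66], [[-0.1327, -0.1308, 0.5074], [0.243, 0.691, -0.15], 66], [[-0.1327, -0.1308, 0.5074], [0.243, 0.691, -0.15], 66], [[-0.1327, -0.1308, 0.5074], [0.243, 0.691, -0.15], 66], [[-0.1327, -0.1308, 0.5074], [0.243, 0.691, -0.15], 66], [[-0.1327, -0.1308, 0.5074], [0.243, 0.691, -0.15], 66], [[-0.1327, -0.1308, 0.5074], [0.243, 0.691, -0.15], 66], [[-0.1327, -0.1308, 0.5074], [0.243, 0.691, -0.374], 66], [[-0.1327, -0.1308, 0.5074], [0.243, 0.691, -0.374], 66], [[-0.1327, -0.1308, 0.5074], [0.243, 0.691, -0.374], 66], [[-0.1327, -0.1308, 0.5074], [0.243, 0.691, -0.374], 66], [[-0.1327, -0.1308, 0.5074], [0.243, 0.691, -0.374], 66], [[-0.1327, -0.1308, 0.5074], [0.243, 0.691, -0.374], 66], [[-0.1327, -0.1308, 0.5074], [0.243, 0.691, -0.374], 66]]'

```text
clock: 3.5
eef_pos: [0.522, 0.2405, 0.1656]
ee_rot: [0.249, -0.296, 0.919, -0.074]
force: [-0.2, -0.0, -1.5]
grip_width: 0.0658
gripper_force: 0.0
```

Run:
```python
from h import *
s=st(); go(CAP["L"]-.017*n, ori(.6))
c=capture("wrist"); cv2.imwrite("pics/w1.png",c["pixels"])
for s in spot_point("wrist","pot_a_cap_centre")[:4]: print(s["conf"],s["centre"],world(c,s["centre"]))
try:
  for t in caps("wrist",c): print(t[0].round(4),t[1].round(3),t[2],t[3].round(3))
except Exception as e: print(e)
```

```text
t 3.5 pos [0.522  0.2405 0.1656] F [-0.22 -0.04 -1.5 ] F.n -1.19 T.n 0.006 w 0.0658 gf 0.0 q6 [ 0.28  0.33  1.7  -0.23  0.61 -1.76] zerr 0.4
turn [-0.0001  0.0006  0.0003] deg 0.1 shift [ 0.0849  0.0018 -0.1533]
0.93 [52.1, 14.9] [0.55179977 0.07370398 0.11351394]
[0.5501 0.2416 0.1147] [-0.343 -0.042  0.938] 2078 [0.065 0.048 0.033]
[0.5524 0.1538 0.1148] [-0.407 -0.032  0.913] 2410 [0.064 0.047 0.033]
[0.5522 0.0715 0.1135] [-0.431 -0.095  0.897] 1309 [0.066 0.036 0.03 ]
```

View pics/w1.png

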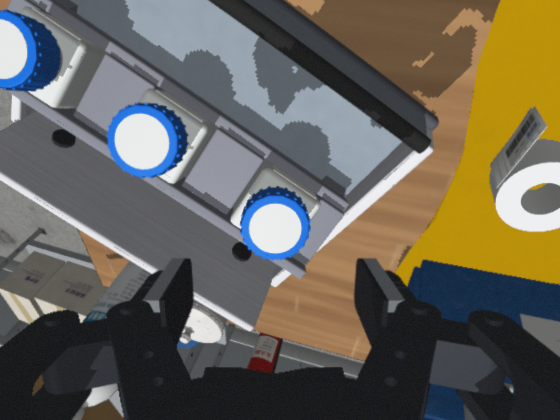

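The wrist view shows the left cap at (228,275), centred between the fingers, with the middle cap at (140,147). Both agree with the measured positions. I'll descend and grip.

Call:
play_rows --targets '[[[0, 0, 0], [0.03, 0.0008, -0.052], 66], [[0, 0, 0], [0.045, 0.001, -0.08], 66], [[0, 0, 0], [0.06, 0.0014, -0.108], 66], [[0, 0, 0], [0.075, 0.0016, -0.134], 66], [[0, 0, 0], [0.085, 0.0018, -0.1533], 66], [[0, 0.0006, 0], [0.085, 0.0018, -0.1533], 66], [[0, 0.0006, 0], [0.085, 0.0018, -0.1533], 66]]' --squeeze 20

```text
clock: 4.18
eef_pos: [0.5638, 0.2414, 0.0879]
ee_rot: [0.247, -0.298, 0.919, -0.073]
force: [-0.0, -0.6, 0.2]
grip_width: 0.0659
gripper_force: 0.0
```

Run:
```python
from h import *
s=st(); go(CAP["L"]-.017*n, ori(.6))
```

```text
t 4.18 pos [0.5638 0.2414 0.0879] F [-0.01 -0.61  0.22] F.n 0.21 T.n -0.05 w 0.0659 gf 0.0 q6 [ 0.26  0.5   1.7  -0.27  0.45 -1.72] zerr 0.4
turn [ 0.0005 -0.0007 -0.0007] deg 0.2 shift [ 0.0014 -0.      0.0022]
```

Call:
play_rows --targets '[[[0, 0, 0], [0, 0, 0], 30], [[0, 0, 0], [0, 0, 0], 30], [[0, 0, 0], [0, 0, 0], 30], [[0, 0, 0], [0, 0, 0], 30], [[0, 0, 0], [0, 0, 0], 30], [[0, 0, 0], [0, 0, 0], 30], [[0, 0, 0], [0, 0, 0], 30], [[0, 0, 0], [0, 0, 0], 30]]' --squeeze 20

```text
clock: 4.85
eef_pos: [0.5639, 0.2414, 0.0888]
ee_rot: [0.248, -0.298, 0.919, -0.074]
force: [-2.0, -1.4, 6.1]
grip_width: 0.0393
gripper_force: 21.7
```

Run:
```python
from h import *
s=st(); print((n*.003/.5).round(5))
```

```text
t 4.85 pos [0.5639 0.2414 0.0888] F [-2.04 -1.4   6.13] F.n 6.35 T.n -0.003 w 0.0393 gf 21.7 q6 [ 0.26  0.5   1.7  -0.27  0.45 -1.72] zerr 0.38
[-3.0e-03 -7.0e-05  5.2e-03]
```

Call:
play_rows --targets '[[[0, 0, 0], [-0.001, 0, 0.0017], 30], [[0, 0, 0], [-0.001, 0, 0.0017], 30], [[0, 0, 0], [-0.001, 0, 0.0017], 30], [[0, 0, 0], [-0.001, 0, 0.0017], 30]]'

```text
clock: 5.18
eef_pos: [0.5635, 0.2413, 0.0888]
ee_rot: [0.248, -0.298, 0.919, -0.074]
force: [3.0, -1.7, 1.5]
grip_width: 0.0393
gripper_force: 21.3
```

```bash
python3 -c "
from h import *
st();capture('top');st();capture('top');st()"
```

```text
t 5.18 pos [0.5635 0.2413 0.0888] F [ 3.02 -1.74  1.46] F.n -0.23 T.n 0.002 w 0.0393 gf 21.3 q6 [ 0.26  0.5   1.7  -0.27  0.45 -1.72] zerr 0.38
t 5.23 pos [0.5635 0.2413 0.0888] F [ 1.61 -2.28  2.07] F.n 1.02 T.n -0.029 w 0.039 gf 21.3 q6 [ 0.26  0.5   1.7  -0.27  0.45 -1.72] zerr 0.38
t 5.28 pos [0.5635 0.2413 0.0888] F [ 3.34 -2.53  2.54] F.n 0.57 T.n 0.012 w 0.0395 gf 21.3 q6 [ 0.26  0.5   1.7  -0.27  0.45 -1.72] zerr 0.38
```

Call:
play_rows --targets '[[[0, 0, 0], [-0.001, 0, 0.0017], 30], [[0, 0, 0], [-0.001, 0, 0.0017], 30], [[0, 0, 0], [-0.001, 0, 0.0017], 30], [[0, 0, 0], [-0.001, 0, 0.0017], 30]]'

```text
clock: 5.62
eef_pos: [0.5629, 0.2412, 0.0895]
ee_rot: [0.247, -0.298, 0.919, -0.074]
force: [3.9, -2.7, 0.9]
grip_width: 0.0394
gripper_force: 21.2
```

```bash
python3 -c "
from h import *
st();capture('top');st();capture('top');st()"
```

```text
t 5.62 pos [0.5629 0.2412 0.0895] F [ 3.93 -2.67  0.91] F.n -1.15 T.n -0.008 w 0.0394 gf 21.2 q6 [ 0.26  0.5   1.7  -0.27  0.45 -1.72] zerr 0.39
t 5.67 pos [0.5629 0.2413 0.0895] F [ 4.38 -3.39  2.06] F.n -0.36 T.n 0.003 w 0.0394 gf 21.2 q6 [ 0.26  0.5   1.7  -0.27  0.45 -1.72] zerr 0.39
t 5.72 pos [0.5629 0.2413 0.0895] F [ 4.3  -3.79  2.52] F.n 0.08 T.n 0.035 w 0.0391 gf 21.2 q6 [ 0.26  0.5   1.7  -0.27  0.45 -1.72] zerr 0.39
```

Call:
play_rows --targets '[[[0, 0, 0], [-0.001, 0, 0.0017], 30], [[0, 0, 0], [-0.002, 0, 0.0035], 30], [[0, 0, 0], [-0.002, 0, 0.0035], 30], [[0, 0, 0], [-0.002, 0, 0.0035], 30]]'

```text
clock: 6.05
eef_pos: [0.5618, 0.2412, 0.0911]
ee_rot: [0.247, -0.299, 0.919, -0.074]
force: [5.3, -2.7, 0.3]
grip_width: 0.0393
gripper_force: 21.1
```

```bash
python3 -c "
from h import *
st();capture('top');st();capture('top');st()"
```

```text
t 6.05 pos [0.5618 0.2412 0.0911] F [ 5.3  -2.67  0.28] F.n -2.37 T.n 0.059 w 0.0393 gf 21.1 q6 [ 0.26  0.5   1.7  -0.27  0.45 -1.72] zerr 0.39
t 6.1 pos [0.5619 0.2412 0.0911] F [ 4.73 -2.39 -0.23] F.n -2.53 T.n 0.02 w 0.0395 gf 21.1 q6 [ 0.26  0.5   1.7  -0.27  0.45 -1.72] zerr 0.39
t 6.15 pos [0.5619 0.2412 0.0911] F [ 4.78 -2.32 -0.47] F.n -2.76 T.n -0.006 w 0.0396 gf 21.1 q6 [ 0.26  0.5   1.7  -0.27  0.45 -1.72] zerr 0.39
```

Call:
play_rows --targets '[[[0, 0, 0], [-0.0005, 0, 0.0009], 30], [[0, 0, 0], [-0.0005, 0, 0.0009], 30], [[0, 0, 0], [-0.0005, 0, 0.0009], 30]]'

```text
clock: 6.4
eef_pos: [0.5616, 0.2412, 0.0915]
ee_rot: [0.247, -0.299, 0.919, -0.074]
force: [5.4, -2.6, 0.6]
grip_width: 0.0394
gripper_force: 21.1
```

```bash
python3 -c "
from h import *
st();capture('top');st();capture('top');st()"
```

```text
t 6.4 pos [0.5616 0.2412 0.0915] F [ 5.43 -2.65  0.55] F.n -2.2 T.n 0.056 w 0.0394 gf 21.1 q6 [ 0.26  0.49  1.7  -0.27  0.45 -1.72] zerr 0.39
t 6.45 pos [0.5616 0.2412 0.0915] F [ 5.64 -2.64 -0.5 ] F.n -3.22 T.n 0.091 w 0.0393 gf 21.1 q6 [ 0.26  0.49  1.7  -0.27  0.45 -1.72] zerr 0.39
t 6.5 pos [0.5616 0.2412 0.0915] F [ 4.28 -2.51  0.1 ] F.n -2.02 T.n -0.032 w 0.0395 gf 21.1 q6 [ 0.26  0.49  1.7  -0.27  0.45 -1.72] zerr 0.39
```

Call:
play_rows --targets '[[[0, 0, 0], [0.0015, 0, -0.0026], 30], [[0, 0, 0], [0.0035, 0.0001, -0.006], 30], [[0, 0, 0], [0.0035, 0.0001, -0.006], 30], [[0.016, 0.0004, -0.0277], [0.0035, 0.0001, -0.006], 30], [[0.016, 0.0004, -0.0277], [0.0035, 0.0001, -0.006], 30], [[0.016, 0.0004, -0.0277], [0.0035, 0.0001, -0.006], 30]]'

```text
clock: 7.0
eef_pos: [0.564, 0.2414, 0.0895]
ee_rot: [0.252, -0.252, 0.932, -0.061]
force: [3.8, -3.9, 5.0]
grip_width: 0.0391
gripper_force: 21.9
```

```bash
python3 -c "
from h import *
st();capture('top');st();capture('top');st()"
```

```text
t 7.0 pos [0.564  0.2414 0.0895] F [ 3.77 -3.89  5.01] F.n 2.5 T.n 0.243 w 0.0391 gf 21.9 q6 [ 0.26  0.5   1.7  -0.27  0.45 -1.62] zerr 0.38
t 7.05 pos [0.5639 0.2414 0.0895] F [ 4.67 -4.1   5.47] F.n 2.45 T.n 0.22 w 0.0393 gf 21.9 q6 [ 0.26  0.5   1.7  -0.27  0.45 -1.62] zerr 0.38
t 7.1 pos [0.5639 0.2414 0.0895] F [ 4.06 -4.99  5.03] F.n 2.39 T.n 0.236 w 0.0396 gf 21.9 q6 [ 0.26  0.5   1.7  -0.27  0.45 -1.62] zerr 0.38
```

Call:
play_rows --targets '[[[0, 0, 0], [0, 0, 0], 66], [[0, 0, 0], [0, 0, 0], 66], [[0, 0, 0], [0, 0, 0], 66], [[0, 0, 0], [0, 0, 0], 66], [[0, 0, 0], [-0.02, -0.0005, 0.035], 66], [[0, 0, 0], [-0.06, -0.0015, 0.104], 66], [[0, 0, 0], [-0.06, -0.0015, 0.104], 66], [[-0.016, -0.0004, 0.0277], [-0.056, -0.177, 0.104], 66], [[-0.016, -0.0004, 0.0277], [-0.056, -0.177, 0.104], 66], [[-0.016, -0.0004, 0.0277], [-0.056, -0.177, 0.104], 66], [[-0.016, -0.0004, 0.0277], [-0.056, -0.177, 0.104], 66], [[-0.016, -0.0004, 0.0277], [-0.056, -0.177, 0.104], 66]]'

```text
clock: 8.1
eef_pos: [0.5351, 0.1523, 0.1404]
ee_rot: [0.247, -0.298, 0.919, -0.074]
force: [0.1, -0.5, -0.9]
grip_width: 0.0659
gripper_force: 0.0
```

Run:
```python
from h import *
st();go(CAP["M"]-.016*n, ori(.6))
for v in ("scene","top"):
  for t in caps(v,capture(v)): print(v,t[0].round(4),t[1].round(3),t[2],t[3].round(3))
st()
```

```text
t 8.1 pos [0.5351 0.1523 0.1404] F [ 0.13 -0.52 -0.89] F.n -0.83 T.n -0.067 w 0.0659 gf 0.0 q6 [ 0.08  0.33  1.8  -0.06  0.49 -2.08] zerr 0.41
turn [ 0.0004 -0.0008 -0.0003] deg 0.2 shift [ 0.062   0.0021 -0.1011]
scene [0.5502 0.2419 0.1139] [-0.505 -0.017  0.863] 187 [0.033 0.03  0.018]
scene [0.5526 0.1604 0.1214] [0.747 0.432 0.505] 88 [0.07  0.053 0.069]
top [0.5494 0.2405 0.1145] [-0.515 -0.027  0.857] 214 [0.025 0.029 0.018]
top [0.552  0.1527 0.1145] [-0.498  0.037  0.866] 208 [0.032 0.03  0.021]
top [0.5539 0.0649 0.1159] [-0.735 -0.661  0.152] 209 [0.046 0.053 0.148]
t 8.2 pos [0.535  0.1536 0.1404] F [0.31 0.12 0.6 ] F.n 0.36 T.n -0.003 w 0.0665 gf 0.0 q6 [ 0.08  0.33  1.8  -0.06  0.49 -2.08] zerr 0.4
```

Call:
play_rows --targets '[[[0, 0, 0], [0.02, -0.0005, -0.034], 66], [[0, 0, 0], [0.042, -0.0005, -0.07], 66], [[0, 0, 0], [0.055, -0.0005, -0.09], 66], [[0, 0, 0], [0.062, -0.0005, -0.101], 66], [[0, 0, 0], [0.062, -0.0005, -0.101], 66], [[0, 0, 0], [0.062, -0.0005, -0.101], 30], [[0, 0, 0], [0.062, -0.0005, -0.101], 30], [[0, 0, 0], [0.062, -0.0005, -0.101], 30], [[0, 0, 0], [0.062, -0.0005, -0.101], 30], [[0, 0, 0], [0.062, -0.0005, -0.101], 30], [[0, 0, 0], [0.062, -0.0005, -0.101], 30], [[0, 0, 0], [0.062, -0.0005, -0.101], 30], [[0, 0, 0], [0.061, -0.0005, -0.0993], 30], [[0, 0, 0], [0.061, -0.0005, -0.0993], 30], [[0, 0, 0], [0.061, -0.0005, -0.0993], 30]]'

```text
clock: 9.45
eef_pos: [0.5659, 0.1526, 0.091]
ee_rot: [0.247, -0.298, 0.919, -0.074]
force: [1.1, 4.5, 0.9]
grip_width: 0.0392
gripper_force: 21.4
```

```bash
python3 -c "
from h import *
st();capture('top');st();capture('top');st()"
```

```text
t 9.45 pos [0.5659 0.1526 0.091 ] F [1.13 4.48 0.94] F.n 0.19 T.n -0.028 w 0.0392 gf 21.4 q6 [ 0.07  0.45  1.79 -0.06  0.38 -2.07] zerr 0.39
t 9.5 pos [0.5659 0.1526 0.091 ] F [1.22 3.62 0.16] F.n -0.51 T.n 0.026 w 0.0397 gf 21.4 q6 [ 0.07  0.45  1.79 -0.06  0.38 -2.07] zerr 0.39
t 9.55 pos [0.5659 0.1526 0.091 ] F [1.85 4.45 0.59] F.n -0.47 T.n -0.02 w 0.0392 gf 21.4 q6 [ 0.07  0.45  1.79 -0.06  0.38 -2.07] zerr 0.39
```

Call:
play_rows --targets '[[[0, 0, 0], [-0.001, 0, 0.0017], 30], [[0, 0, 0], [-0.002, 0, 0.0035], 30], [[0, 0, 0], [-0.002, 0, 0.0035], 30], [[0, 0, 0], [-0.002, 0, 0.0035], 30]]'

```text
clock: 9.88
eef_pos: [0.5648, 0.1526, 0.0928]
ee_rot: [0.247, -0.299, 0.919, -0.074]
force: [1.7, 2.8, 0.6]
grip_width: 0.0399
gripper_force: 21.3
```

```bash
python3 -c "
from h import *
st();capture('top');st();capture('top');st()"
```

```text
t 9.88 pos [0.5648 0.1526 0.0928] F [1.74 2.81 0.6 ] F.n -0.39 T.n 0.01 w 0.0399 gf 21.3 q6 [ 0.07  0.45  1.79 -0.06  0.38 -2.07] zerr 0.39
t 9.93 pos [0.5648 0.1526 0.0928] F [1.96 3.43 1.08] F.n -0.09 T.n -0.02 w 0.0388 gf 21.3 q6 [ 0.07  0.45  1.79 -0.06  0.38 -2.07] zerr 0.39
t 9.98 pos [0.5648 0.1526 0.0928] F [1.26 4.61 1.28] F.n 0.42 T.n -0.091 w 0.0391 gf 21.3 q6 [ 0.07  0.45  1.79 -0.06  0.38 -2.07] zerr 0.39
```

Call:
play_rows --targets '[[[0, 0, 0], [-0.001, 0, 0.0017], 30], [[0, 0, 0], [-0.002, 0, 0.0035], 30], [[0, 0, 0], [-0.002, 0, 0.0035], 30], [[0, 0, 0], [-0.002, 0, 0.0035], 30]]'

```text
clock: 10.32
eef_pos: [0.5637, 0.1526, 0.0946]
ee_rot: [0.247, -0.299, 0.919, -0.074]
force: [2.2, 2.9, 1.6]
grip_width: 0.0391
gripper_force: 21.4
```

```bash
python3 -c "
from h import *
st();capture('top');st();capture('top');s=st()
for a in (.3,0,-.3,-.6,-.7): go(CAP['M']-.0165*n+np.array([0,-.0006,0]),ori(a),s)"
```

```text
t 10.32 pos [0.5637 0.1526 0.0946] F [2.25 2.89 1.61] F.n 0.24 T.n -0.014 w 0.0391 gf 21.4 q6 [ 0.07  0.45  1.79 -0.06  0.39 -2.08] zerr 0.39
t 10.37 pos [0.5637 0.1525 0.0945] F [1.66 2.19 1.37] F.n 0.33 T.n -0.008 w 0.0393 gf 21.4 q6 [ 0.07  0.45  1.79 -0.06  0.39 -2.08] zerr 0.39
t 10.42 pos [0.5637 0.1526 0.0945] F [2.21 3.93 1.41] F.n 0.06 T.n -0.049 w 0.0393 gf 21.4 q6 [ 0.07  0.45  1.79 -0.06  0.39 -2.08] zerr 0.39
turn [ 0.0482  0.0006 -0.0836] deg 17.4 shift [ 0.0053  0.0004 -0.0102]
turn [ 0.0959  0.0018 -0.1664] deg 34.6 shift [ 0.0053  0.0004 -0.0102]
turn [ 0.1435  0.0031 -0.2491] deg 51.7 shift [ 0.0053  0.0004 -0.0102]
turn [ 0.1912  0.0043 -0.3318] deg 68.9 shift [ 0.0053  0.0004 -0.0102]
turn [ 0.2071  0.0047 -0.3594] deg 74.7 shift [ 0.0053  0.0004 -0.0102]
```

Call:
play_rows --targets '[[[0, 0, 0], [0.0025, 0, -0.0044], 30], [[0, 0, 0], [0.0045, 0, -0.008], 30], [[0, 0, 0], [0.005, 0.0001, -0.0088], 30], [[0, 0, 0], [0.005, 0.0001, -0.0088], 30], [[0.014, 0.0003, -0.0241], [0.005, 0.0001, -0.0088], 30], [[0.028, 0.0006, -0.0482], [0.005, 0.0001, -0.0088], 30], [[0.042, 0.0009, -0.0722], [0.005, 0.0001, -0.0088], 30], [[0.0555, 0.0011, -0.0963], [0.005, 0.0001, -0.0088], 30], [[0.07, 0.0014, -0.121], [0.005, 0.0001, -0.0088], 30], [[0.0835, 0.0017, -0.1445], [0.005, 0.0001, -0.0088], 30], [[0.097, 0.002, -0.1685], [0.005, 0.0001, -0.0088], 30], [[0.111, 0.0023, -0.1926], [0.005, 0.0001, -0.0088], 30], [[0.111, 0.0023, -0.1926], [0.005, 0.0001, -0.0088], 30], [[0.111, 0.0023, -0.1926], [0.005, 0.0001, -0.0088], 30]]'

```text
clock: 11.58
eef_pos: [0.5666, 0.1529, 0.0905]
ee_rot: [0.259, 0.034, 0.965, 0.016]
force: [0.4, 4.6, 6.2]
grip_width: 0.0392
gripper_force: 21.9
```

```bash
python3 -c "
from h import *
st();capture('top');st();capture('top');s=st()
for a in (-.3,-.4,-.5,-.6,-.7): go(s['eef_pos'],ori(a),s)"
```

```text
t 11.58 pos [0.5666 0.1529 0.0905] F [0.43 4.56 6.25] F.n 5.14 T.n 0.051 w 0.0392 gf 21.9 q6 [ 0.07  0.46  1.79 -0.06  0.38 -1.38] zerr 0.39
t 11.63 pos [0.5666 0.1529 0.0906] F [0.92 4.41 5.97] F.n 4.66 T.n -0.035 w 0.0395 gf 21.9 q6 [ 0.07  0.46  1.79 -0.06  0.38 -1.38] zerr 0.39
t 11.68 pos [0.5666 0.1529 0.0905] F [0.25 4.35 6.06] F.n 5.07 T.n -0.02 w 0.0392 gf 21.9 q6 [ 0.07  0.46  1.79 -0.06  0.38 -1.38] zerr 0.39
turn [ 0.0324  0.0013 -0.0566] deg 11.7 shift [0. 0. 0.]
turn [ 0.0484  0.0017 -0.0841] deg 17.5 shift [0. 0. 0.]
turn [ 0.0643  0.0021 -0.1117] deg 23.2 shift [0. 0. 0.]
turn [ 0.0802  0.0025 -0.1392] deg 28.9 shift [0. 0. 0.]
turn [ 0.0962  0.0029 -0.1668] deg 34.7 shift [0. 0. 0.]
```

Call:
play_rows --targets '[[[0.0162, 0.0006, -0.0283], [0, 0, 0], 30], [[0.0324, 0.0013, -0.0566], [0, 0, 0], 30], [[0.0324, 0.0013, -0.0566], [0, 0, 0], 30]]'

```text
clock: 11.93
eef_pos: [0.5659, 0.1533, 0.0901]
ee_rot: [0.254, 0.134, 0.957, 0.043]
force: [-1.3, 7.2, 5.1]
grip_width: 0.0394
gripper_force: 22.3
```

```bash
python3 -c "
from h import *
st();capture('top');st();capture('top');s=st()"
```

```text
t 11.93 pos [0.5659 0.1533 0.0901] F [-1.29  7.17  5.15] F.n 5.01 T.n 0.271 w 0.0394 gf 22.3 q6 [ 0.07  0.46  1.79 -0.06  0.38 -1.17] zerr 0.39
t 11.98 pos [0.5658 0.1533 0.0901] F [-2.12  6.52  6.3 ] F.n 6.43 T.n 0.224 w 0.0395 gf 22.3 q6 [ 0.07  0.46  1.79 -0.06  0.38 -1.17] zerr 0.39
t 12.03 pos [0.5659 0.1533 0.0901] F [-1.75  7.65  5.77] F.n 5.77 T.n 0.134 w 0.0393 gf 22.3 q6 [ 0.07  0.46  1.79 -0.06  0.38 -1.17] zerr 0.39
```

Call:
play_rows --targets '[[[0.0162, 0.0004, -0.0283], [0, 0, 0], 30], [[0.0162, 0.0004, -0.0283], [0, 0, 0], 30]]'

```text
clock: 12.2
eef_pos: [0.5656, 0.1537, 0.09]
ee_rot: [0.252, 0.183, 0.949, 0.056]
force: [-2.0, 11.2, 4.6]
grip_width: 0.0394
gripper_force: 23.6
```

```bash
python3 -c "
from h import *
st();capture('top');st();capture('top');s=st()"
```

```text
t 12.2 pos [0.5656 0.1537 0.09  ] F [-2.   11.17  4.62] F.n 4.86 T.n 0.262 w 0.0394 gf 23.6 q6 [ 0.07  0.46  1.79 -0.06  0.38 -1.06] zerr 0.4
t 12.25 pos [0.5656 0.1537 0.09  ] F [-2.43 11.09  4.5 ] F.n 4.98 T.n 0.188 w 0.0397 gf 23.6 q6 [ 0.07  0.46  1.79 -0.06  0.38 -1.07] zerr 0.4
t 12.3 pos [0.5656 0.1537 0.0899] F [-2.76 11.23  4.08] F.n 4.77 T.n 0.195 w 0.0391 gf 23.6 q6 [ 0.07  0.46  1.79 -0.06  0.38 -1.07] zerr 0.4
```

Call:
play_rows --targets '[[[0, 0, 0], [0, 0, 0], 55], [[0, 0, 0], [0, 0, 0], 55], [[0, 0, 0], [0, 0, 0], 55], [[-0.03, -0.0007, 0.053], [0, 0, 0.001], 55], [[-0.06, -0.0014, 0.104], [0, 0, 0.001], 55], [[-0.09, -0.002, 0.156], [0, 0, 0.001], 55], [[-0.09, -0.002, 0.156], [0, 0, 0.001], 55], [[-0.09, -0.002, 0.156], [0, 0, 0.001], 55]]'

```text
clock: 12.97
eef_pos: [0.5658, 0.1522, 0.0901]
ee_rot: [0.256, -0.094, 0.962, -0.019]
force: [-1.0, -0.5, -0.7]
grip_width: 0.055
gripper_force: 0.0
```

```bash
python3 -c "
from h import *
s=st();go(CAP['M']-.016*n,ori(.2),s)"
```

```text
t 12.97 pos [0.5658 0.1522 0.0901] F [-0.97 -0.52 -0.72] F.n -0.13 T.n -0.022 w 0.055 gf 0.0 q6 [ 0.07  0.46  1.78 -0.07  0.38 -1.64] zerr 0.44
turn [-0.0043 -0.0012  0.0087] deg 1.8 shift [ 0.0005  0.0022 -0.0004]
```

Regrip, harder, about 1 mm to +y, then tug 2 mm to check that the seal is stiff.

Call:
play_rows --targets '[[[0, 0, 0], [0.0005, 0.0022, 0.0005], 30], [[0, 0, 0], [0.0005, 0.0022, 0.0005], 30], [[0, 0, 0], [0.0005, 0.0022, 0.0005], 30], [[0, 0, 0], [0.0005, 0.0022, 0.0005], 30], [[0, 0, 0], [0.0005, 0.0022, 0.0005], 30], [[0, 0, 0], [0.0005, 0.0022, 0.0005], 30]]' --squeeze 30

```text
clock: 13.47
eef_pos: [0.5662, 0.1537, 0.0906]
ee_rot: [0.257, -0.09, 0.962, -0.018]
force: [-1.2, -0.2, -1.5]
grip_width: 0.0388
gripper_force: 30.1
```

```bash
python3 -c "
from h import *
st();capture('top');s=st()"
```

```text
t 13.47 pos [0.5662 0.1537 0.0906] F [-1.17 -0.22 -1.55] F.n -0.75 T.n -0.046 w 0.0388 gf 30.1 q6 [ 0.08  0.46  1.78 -0.07  0.38 -1.62] zerr 0.42
t 13.52 pos [0.5662 0.1537 0.0906] F [-0.59  0.82 -0.79] F.n -0.4 T.n 0.062 w 0.0388 gf 30.1 q6 [ 0.08  0.46  1.78 -0.07  0.38 -1.62] zerr 0.42
```

Call:
play_rows --targets '[[[0.014, 0.0003, -0.0241], [0, 0, 0], 30], [[0.014, 0.0003, -0.0241], [0, 0, 0], 30], [[0.014, 0.0003, -0.0241], [0, 0, 0], 30]]'

```text
clock: 13.77
eef_pos: [0.567, 0.1533, 0.0912]
ee_rot: [0.258, -0.05, 0.965, -0.008]
force: [2.1, -4.8, 0.7]
grip_width: 0.0392
gripper_force: 30.3
```

```bash
python3 -c "
from h import *
st();capture('top');st();capture('top');s=st()"
```

```text
t 13.77 pos [0.567  0.1533 0.0912] F [ 2.11 -4.8   0.73] F.n -0.36 T.n 0.271 w 0.0392 gf 30.3 q6 [ 0.07  0.46  1.78 -0.07  0.38 -1.54] zerr 0.39
t 13.82 pos [0.5669 0.1534 0.0912] F [ 2.64 -4.35  1.87] F.n 0.35 T.n 0.235 w 0.0391 gf 30.3 q6 [ 0.07  0.46  1.78 -0.07  0.38 -1.54] zerr 0.39
t 13.87 pos [0.5669 0.1534 0.0911] F [ 3.37 -4.32  0.59] F.n -1.12 T.n 0.23 w 0.0388 gf 30.3 q6 [ 0.07  0.46  1.78 -0.07  0.38 -1.54] zerr 0.39
```

Call:
play_rows --targets '[[[0.014, 0.0003, -0.0241], [0, 0, 0], 30], [[0.014, 0.0003, -0.0241], [0, 0, 0], 30], [[0.014, 0.0003, -0.0241], [0, 0, 0], 30]]'

```text
clock: 14.12
eef_pos: [0.5664, 0.1539, 0.0909]
ee_rot: [0.258, -0.008, 0.966, 0.004]
force: [0.6, -1.0, 1.1]
grip_width: 0.0395
gripper_force: 30.6
```

```bash
python3 -c "
from h import *
st();capture('top');st();capture('top');s=st()"
```

```text
t 14.12 pos [0.5664 0.1539 0.0909] F [ 0.58 -0.99  1.15] F.n 0.71 T.n -0.042 w 0.0395 gf 30.6 q6 [ 0.07  0.46  1.78 -0.07  0.38 -1.46] zerr 0.39
t 14.17 pos [0.5664 0.1539 0.0909] F [ 0.9  -0.76  1.77] F.n 1.09 T.n -0.01 w 0.0394 gf 30.6 q6 [ 0.07  0.46  1.78 -0.07  0.38 -1.46] zerr 0.39
t 14.22 pos [0.5664 0.1539 0.0909] F [ 0.59 -0.54  2.76] F.n 2.1 T.n 0.033 w 0.039 gf 30.6 q6 [ 0.07  0.46  1.78 -0.07  0.38 -1.46] zerr 0.39
```

Call:
play_rows --targets '[[[0, 0, 0], [-0.001, 0, 0.0017], 30], [[0, 0, 0], [-0.0025, 0, 0.0043], 30], [[0, 0, 0], [-0.0025, 0, 0.0043], 30], [[0, 0, 0], [-0.0025, 0, 0.0043], 30]]'

```text
clock: 14.55
eef_pos: [0.5651, 0.1538, 0.0929]
ee_rot: [0.258, -0.007, 0.966, 0.004]
force: [1.4, -0.3, -1.8]
grip_width: 0.0392
gripper_force: 30.4
```

```bash
python3 -c "
from h import *
st();capture('top');st();capture('top');s=st()"
```

```text
t 14.55 pos [0.5651 0.1538 0.0929] F [ 1.43 -0.27 -1.8 ] F.n -2.27 T.n 0.078 w 0.0392 gf 30.4 q6 [ 0.08  0.45  1.78 -0.07  0.39 -1.45] zerr 0.4
t 14.6 pos [0.5651 0.1538 0.0929] F [ 2.06 -0.22 -1.05] F.n -1.93 T.n 0.048 w 0.0391 gf 30.4 q6 [ 0.08  0.45  1.78 -0.07  0.39 -1.45] zerr 0.4
t 14.65 pos [0.5651 0.1538 0.0928] F [ 1.95  0.19 -0.27] F.n -1.21 T.n 0.086 w 0.0388 gf 30.4 q6 [ 0.08  0.45  1.78 -0.07  0.39 -1.45] zerr 0.4
```

Call:
play_rows --targets '[[[0, 0, 0], [0.0015, 0, -0.0026], 30], [[0, 0, 0], [0.003, 0.0001, -0.0052], 30], [[0, 0, 0], [0.003, 0.0001, -0.0052], 30], [[0.0167, 0.0003, -0.0289], [0.003, 0.0001, -0.0052], 30], [[0.0167, 0.0003, -0.0289], [0.003, 0.0001, -0.0052], 30], [[0.0167, 0.0003, -0.0289], [0.003, 0.0001, -0.0052], 30]]' --squeeze 45

```text
clock: 15.15
eef_pos: [0.5663, 0.154, 0.0902]
ee_rot: [0.257, 0.043, 0.965, 0.018]
force: [-0.4, 1.7, 2.2]
grip_width: 0.0385
gripper_force: 48.7
```

```bash
python3 -c "
from h import *
st();capture('top');st();capture('top');s=st()"
```

```text
t 15.15 pos [0.5663 0.154  0.0902] F [-0.43  1.68  2.23] F.n 2.12 T.n 0.095 w 0.0385 gf 48.7 q6 [ 0.08  0.46  1.78 -0.07  0.38 -1.35] zerr 0.4
t 15.2 pos [0.5664 0.154  0.0902] F [-0.84  2.32  2.46] F.n 2.52 T.n 0.069 w 0.0383 gf 48.7 q6 [ 0.08  0.46  1.78 -0.07  0.38 -1.35] zerr 0.4
t 15.25 pos [0.5664 0.154  0.0903] F [-1.59  1.82  1.94] F.n 2.45 T.n 0.158 w 0.038 gf 48.8 q6 [ 0.08  0.46  1.78 -0.07  0.38 -1.35] zerr 0.4
```

Call:
play_rows --targets '[[[0.0167, 0.0003, -0.0289], [0, 0, 0], 30], [[0.0167, 0.0003, -0.0289], [0, 0, 0], 30], [[0.0167, 0.0003, -0.0289], [0, 0, 0], 30]]'

```text
clock: 15.5
eef_pos: [0.5658, 0.1543, 0.0897]
ee_rot: [0.255, 0.093, 0.962, 0.031]
force: [-1.7, 5.0, 0.5]
grip_width: 0.0386
gripper_force: 48.4
```

```bash
python3 -c "
from h import *
st();capture('top');st();capture('top');s=st()"
```

```text
t 15.5 pos [0.5658 0.1543 0.0897] F [-1.67  5.    0.47] F.n 1.18 T.n 0.5 w 0.0386 gf 48.4 q6 [ 0.08  0.46  1.78 -0.07  0.38 -1.25] zerr 0.42
t 15.55 pos [0.5658 0.1543 0.0897] F [-1.55  5.35  0.96] F.n 1.53 T.n 0.463 w 0.0385 gf 48.4 q6 [ 0.08  0.46  1.78 -0.07  0.38 -1.25] zerr 0.42
t 15.6 pos [0.5658 0.1543 0.0897] F [-1.1   5.55  0.93] F.n 1.29 T.n 0.486 w 0.0388 gf 48.4 q6 [ 0.08  0.46  1.78 -0.07  0.38 -1.25] zerr 0.42
```

Call:
play_rows --targets '[[[0.014, 0.0003, -0.0241], [0.0005, 0, -0.0009], 30], [[0.014, 0.0003, -0.0241], [0.0005, 0, -0.0009], 30], [[0.014, 0.0003, -0.0241], [0.0005, 0, -0.0009], 30]]'

```text
clock: 15.85
eef_pos: [0.5661, 0.1547, 0.0893]
ee_rot: [0.254, 0.135, 0.957, 0.043]
force: [-1.7, 8.6, -0.4]
grip_width: 0.0388
gripper_force: 47.1
```

```bash
python3 -c "
from h import *
st();capture('top');st();capture('top');s=st()"
```

```text
t 15.85 pos [0.5661 0.1547 0.0893] F [-1.74  8.58 -0.38] F.n 0.44 T.n 0.649 w 0.0388 gf 47.1 q6 [ 0.08  0.46  1.78 -0.07  0.38 -1.16] zerr 0.42
t 15.9 pos [0.5661 0.1547 0.0892] F [-0.9   8.92 -0.31] F.n 0.07 T.n 0.602 w 0.0383 gf 47.1 q6 [ 0.08  0.46  1.78 -0.07  0.38 -1.16] zerr 0.42
t 15.95 pos [0.5661 0.1547 0.0893] F [-1.18  8.46  0.2 ] F.n 0.66 T.n 0.627 w 0.0384 gf 47.1 q6 [ 0.08  0.46  1.78 -0.07  0.38 -1.16] zerr 0.42
```

Call:
play_rows --targets '[[[0, 0, 0], [0, 0, 0], 66], [[0, 0, 0], [0, 0, 0], 66], [[0, 0, 0], [0, 0, 0], 66], [[0, 0, 0], [0, 0, 0], 66], [[0, 0, 0], [-0.02, -0.0005, 0.035], 66], [[0, 0, 0], [-0.06, -0.0015, 0.104], 66], [[0, 0, 0], [-0.06, -0.0015, 0.104], 66], [[-0.035, -0.0008, 0.06], [-0.056, -0.17, 0.104], 66], [[-0.07, -0.0016, 0.12], [-0.056, -0.177, 0.104], 66], [[-0.105, -0.0023, 0.182], [-0.056, -0.177, 0.104], 66], [[-0.139, -0.003, 0.24], [-0.056, -0.177, 0.104], 66], [[-0.139, -0.003, 0.24], [-0.056, -0.177, 0.104], 66], [[-0.139, -0.003, 0.24], [-0.056, -0.177, 0.104], 66], [[-0.139, -0.003, 0.24], [-0.056, -0.177, 0.104], 66]]' --squeeze 25

```text
clock: 17.12
eef_pos: [0.5389, 0.0646, 0.1418]
ee_rot: [0.252, -0.213, 0.942, -0.052]
force: [-0.9, -0.0, -0.8]
grip_width: 0.0661
gripper_force: 0.0
```

Run:
```python
from h import *
s=st();go(CAP["R"]-.016*n, ori(.5))
for v in ("scene","top"):
  c=capture(v); cv2.imwrite(f"pics/{v}2.png",cv2.resize(c["pixels"][130:260,190:420],None,fx=3,fy=3))
  for t in caps(v,c): print(v,t[0].round(4),t[1].round(3),t[2],t[3].round(3))
go(CAP["R"]-.016*n, ori(.5))
```

```text
t 17.12 pos [0.5389 0.0646 0.1418] F [-0.89 -0.05 -0.81] F.n -0.26 T.n -0.014 w 0.0661 gf 0.0 q6 [-0.14  0.3   1.84  0.17  0.48 -2.28] zerr 0.43
turn [-0.0118 -0.001   0.0223] deg 4.5 shift [ 0.0591  0.0015 -0.1036]
scene [0.5567 0.2422 0.114 ] [-0.491 -0.005  0.871] 184 [0.027 0.035 0.018]
scene [0.5591 0.1551 0.114 ] [-0.47  -0.038  0.882] 162 [0.032 0.032 0.017]
scene [0.5612 0.0723 0.1227] [0.782 0.348 0.516] 77 [0.067 0.056 0.074]
top [0.5562 0.2408 0.1144] [-0.491 -0.043  0.87 ] 217 [0.028 0.04  0.024]
top [0.5584 0.1537 0.1143] [-0.484  0.01   0.875] 209 [0.027 0.034 0.02 ]
top [0.5607 0.0647 0.1144] [-0.49  -0.001  0.872] 208 [0.025 0.034 0.022]
turn [-0.0126 -0.0011  0.0234] deg 4.8 shift [ 0.0592  0.0007 -0.1036]
```

View pics/scene2.png

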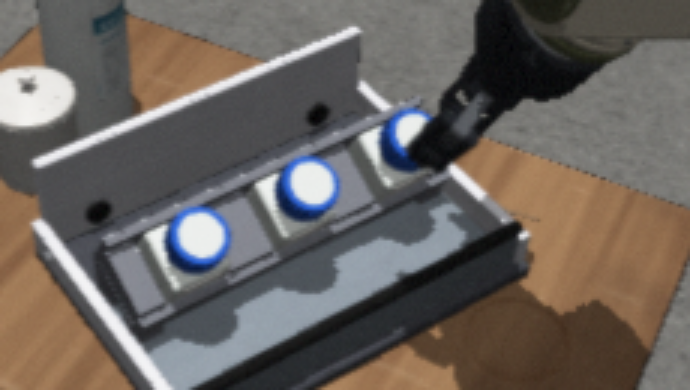

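The scene view shows all three pots seated: caps at crop (240,200) and (188,308), and the right one (140,408) under the gripper. The tray has crept about 6 mm inwards under my down-pressure. I'll correct the target by that and press less.

Call:
play_rows --targets '[[[0, 0, 0], [0.032, 0.001, -0.034], 66], [[0, 0, 0], [0.052, 0.001, -0.07], 66], [[0, 0, 0], [0.065, 0.001, -0.09], 66], [[0, 0, 0], [0.072, 0.001, -0.103], 66], [[0, 0, 0], [0.072, 0.001, -0.103], 66], [[0, 0, 0], [0.0715, 0.001, -0.102], 30], [[0, 0, 0], [0.0715, 0.001, -0.102], 30], [[0, 0, 0], [0.0715, 0.001, -0.102], 30], [[0, 0, 0], [0.0712, 0.001, -0.1016], 30], [[0, 0, 0], [0.0712, 0.001, -0.1016], 30], [[0, 0, 0], [0.0712, 0.001, -0.1016], 30], [[0, 0, 0], [0.0712, 0.001, -0.1016], 30]]'

```text
clock: 18.22
eef_pos: [0.5746, 0.0658, 0.0917]
ee_rot: [0.253, -0.211, 0.943, -0.051]
force: [-2.1, 0.7, 5.3]
grip_width: 0.0393
gripper_force: 25.7
```

```bash
python3 -c "
from h import *
st();capture('top');st();c=capture('top')
for t in caps('top',c): print(t[0].round(4))
st()"
```

```text
t 18.22 pos [0.5746 0.0658 0.0917] F [-2.06  0.71  5.27] F.n 5.58 T.n -0.011 w 0.0393 gf 25.7 q6 [-0.12  0.44  1.82  0.2   0.38 -2.3 ] zerr 0.41
t 18.27 pos [0.5746 0.0658 0.0917] F [-2.53  0.54  5.47] F.n 5.99 T.n -0.066 w 0.0392 gf 25.7 q6 [-0.12  0.44  1.82  0.2   0.38 -2.3 ] zerr 0.41
[0.5563 0.2408 0.1145]
[0.5586 0.1537 0.1144]
[0.5658 0.0667 0.1168]
t 18.32 pos [0.5747 0.0658 0.0917] F [-2.43  0.52  5.92] F.n 6.33 T.n -0.001 w 0.0393 gf 25.7 q6 [-0.12  0.44  1.82  0.2   0.38 -2.3 ] zerr 0.4
```

Call:
play_rows --targets '[[[0, 0, 0], [-0.001, 0, 0.0017], 30], [[0, 0, 0], [-0.002, 0, 0.0035], 30], [[0, 0, 0], [-0.002, 0, 0.0035], 30], [[0, 0, 0], [-0.002, 0, 0.0035], 30]]'

```text
clock: 18.65
eef_pos: [0.5737, 0.0657, 0.093]
ee_rot: [0.253, -0.211, 0.943, -0.051]
force: [2.4, -0.0, 0.5]
grip_width: 0.0394
gripper_force: 25.2
```

```bash
python3 -c "
from h import *
st();capture('top');st();capture('top');st()"
```

```text
t 18.65 pos [0.5737 0.0657 0.093 ] F [ 2.4  -0.01  0.5 ] F.n -0.76 T.n 0.002 w 0.0394 gf 25.2 q6 [-0.12  0.44  1.82  0.19  0.38 -2.3 ] zerr 0.41
t 18.7 pos [0.5737 0.0657 0.0929] F [ 1.44 -0.15  1.14] F.n 0.27 T.n -0.025 w 0.0394 gf 25.2 q6 [-0.12  0.44  1.82  0.19  0.38 -2.3 ] zerr 0.41
t 18.75 pos [0.5738 0.0657 0.093 ] F [ 1.15 -0.04  1.22] F.n 0.48 T.n -0.041 w 0.0392 gf 25.2 q6 [-0.12  0.44  1.82  0.19  0.38 -2.3 ] zerr 0.41
```

Call:
play_rows --targets '[[[0, 0, 0], [-0.001, 0, 0.0017], 30], [[0, 0, 0], [-0.002, 0, 0.0035], 30], [[0, 0, 0], [-0.002, 0, 0.0035], 30], [[0, 0, 0], [-0.002, 0, 0.0035], 30]]'

```text
clock: 19.08
eef_pos: [0.5726, 0.0657, 0.0948]
ee_rot: [0.253, -0.211, 0.943, -0.051]
force: [3.1, -0.4, 1.3]
grip_width: 0.0395
gripper_force: 25.2
```

```bash
python3 -c "
from h import *
st();capture('top');st();capture('top');st()"
```

```text
t 19.08 pos [0.5726 0.0657 0.0948] F [ 3.14 -0.37  1.28] F.n -0.45 T.n -0.059 w 0.0395 gf 25.2 q6 [-0.12  0.43  1.82  0.19  0.38 -2.3 ] zerr 0.41
t 19.13 pos [0.5726 0.0657 0.0947] F [ 2.28 -0.5   0.48] F.n -0.72 T.n -0.023 w 0.0393 gf 25.2 q6 [-0.12  0.43  1.82  0.19  0.38 -2.3 ] zerr 0.42
t 19.18 pos [0.5726 0.0657 0.0947] F [ 2.05 -0.7   0.58] F.n -0.51 T.n 0.013 w 0.0393 gf 25.2 q6 [-0.12  0.43  1.82  0.19  0.38 -2.3 ] zerr 0.42
```

Call:
play_rows --targets '[[[0, 0, 0], [-0.0015, 0, 0.0026], 30], [[0, 0, 0], [-0.0015, 0, 0.0026], 30], [[0, 0, 0], [-0.0015, 0, 0.0026], 30]]'

```text
clock: 19.43
eef_pos: [0.5717, 0.0657, 0.0959]
ee_rot: [0.253, -0.211, 0.943, -0.051]
force: [2.0, -1.2, 0.7]
grip_width: 0.039
gripper_force: 25.2
```

```bash
python3 -c "
from h import *
st();capture('top');st();c=capture('top');st()
for t in caps('top',c): print(t[0].round(4))
"
```

```text
t 19.43 pos [0.5717 0.0657 0.0959] F [ 1.97 -1.23  0.66] F.n -0.4 T.n 0.002 w 0.039 gf 25.2 q6 [-0.12  0.43  1.82  0.19  0.39 -2.29] zerr 0.42
t 19.48 pos [0.5717 0.0657 0.0959] F [ 2.29 -1.36  0.59] F.n -0.61 T.n -0.046 w 0.0392 gf 25.2 q6 [-0.12  0.43  1.82  0.19  0.39 -2.29] zerr 0.42
t 19.53 pos [0.5717 0.0657 0.0959] F [ 0.49 -0.56  1.47] F.n 1.04 T.n -0.062 w 0.0395 gf 25.2 q6 [-0.12  0.43  1.82  0.19  0.39 -2.29] zerr 0.42
[0.5562 0.2409 0.1143]
[0.5583 0.1535 0.1145]
[0.5624 0.0662 0.1209]
```

Call:
play_rows --targets '[[[0, 0, 0], [0.0025, 0, -0.0044], 30], [[0, 0, 0], [0.0045, 0, -0.008], 30], [[0, 0, 0], [0.0047, 0.0001, -0.0082], 30], [[0, 0, 0], [0.0047, 0.0001, -0.0082], 30], [[0.014, 0.0003, -0.0241], [0.0047, 0.0001, -0.0082], 30], [[0.028, 0.0006, -0.0482], [0.0047, 0.0001, -0.0082], 30], [[0.042, 0.0009, -0.0722], [0.0047, 0.0001, -0.0082], 30], [[0.0555, 0.0011, -0.0963], [0.0047, 0.0001, -0.0082], 30], [[0.07, 0.0014, -0.121], [0.0047, 0.0001, -0.0082], 30], [[0.0835, 0.0017, -0.1445], [0.0047, 0.0001, -0.0082], 30], [[0.097, 0.002, -0.1685], [0.0047, 0.0001, -0.0082], 30], [[0.111, 0.0023, -0.1926], [0.0047, 0.0001, -0.0082], 30], [[0.111, 0.0023, -0.1926], [0.0047, 0.0001, -0.0082], 30]]' --squeeze 45

```text
clock: 20.62
eef_pos: [0.5742, 0.066, 0.0917]
ee_rot: [0.255, 0.126, 0.958, 0.04]
force: [2.7, 0.4, 3.2]
grip_width: 0.0387
gripper_force: 47.3
```

```bash
python3 -c "
from h import *
st();capture('top');st();c=capture('top');s=st()
for a in (-.3,-.4,-.5,-.6): go(s['eef_pos'],ori(a),s)
"
```

```text
t 20.62 pos [0.5742 0.066  0.0917] F [2.73 0.4  3.19] F.n 1.39 T.n -0.021 w 0.0387 gf 47.3 q6 [-0.12  0.44  1.82  0.2   0.38 -1.6 ] zerr 0.4
t 20.67 pos [0.5742 0.0659 0.0918] F [ 3.32 -0.73  2.  ] F.n 0.08 T.n -0.052 w 0.0387 gf 47.3 q6 [-0.12  0.44  1.82  0.2   0.38 -1.6 ] zerr 0.4
t 20.72 pos [0.5742 0.0659 0.0918] F [2.51 0.41 1.93] F.n 0.41 T.n -0.039 w 0.0384 gf 47.3 q6 [-0.12  0.44  1.82  0.2   0.38 -1.61] zerr 0.4
turn [ 0.0033 -0.0005 -0.0052] deg 1.1 shift [0. 0. 0.]
turn [ 0.0192 -0.0001 -0.0328] deg 6.8 shift [0. 0. 0.]
turn [ 0.0351  0.0003 -0.0604] deg 12.6 shift [0. 0. 0.]
turn [ 0.051   0.0007 -0.088 ] deg 18.3 shift [0. 0. 0.]
```

Call:
play_rows --targets '[[[0, 0, 0], [0.0006, 0, -0.001], 30], [[0.0162, 0.0003, -0.0283], [0.0006, 0, -0.001], 30], [[0.0324, 0.0006, -0.0566], [0.0006, 0, -0.001], 30], [[0.0324, 0.0006, -0.0566], [0.0006, 0, -0.001], 30]]'

```text
clock: 21.05
eef_pos: [0.5742, 0.0664, 0.0916]
ee_rot: [0.25, 0.222, 0.94, 0.065]
force: [-0.5, 3.2, 7.1]
grip_width: 0.0385
gripper_force: 47.8
```

```bash
python3 -c "
from h import *
st();capture('top');st();c=capture('top');s=st()
"
```

```text
t 21.05 pos [0.5742 0.0664 0.0916] F [-0.51  3.16  7.05] F.n 6.32 T.n 0.737 w 0.0385 gf 47.8 q6 [-0.12  0.44  1.82  0.2   0.38 -1.4 ] zerr 0.39
t 21.1 pos [0.5741 0.0664 0.0916] F [-0.24  3.89  7.79] F.n 6.82 T.n 0.626 w 0.0387 gf 47.9 q6 [-0.12  0.44  1.82  0.2   0.38 -1.4 ] zerr 0.39
t 21.15 pos [0.5742 0.0664 0.0916] F [-1.79  3.28  8.12] F.n 7.89 T.n 0.652 w 0.0384 gf 47.9 q6 [-0.12  0.44  1.82  0.2   0.38 -1.4 ] zerr 0.39
```

Call:
play_rows --targets '[[[0.014, 0.0003, -0.0241], [0, 0, 0], 30], [[0.014, 0.0003, -0.0241], [0, 0, 0], 30], [[0.014, 0.0003, -0.0241], [0, 0, 0], 30]]'

```text
clock: 21.4
eef_pos: [0.5735, 0.067, 0.0911]
ee_rot: [0.246, 0.261, 0.931, 0.076]
force: [-1.1, 6.3, 5.9]
grip_width: 0.0384
gripper_force: 47.8
```

```bash
python3 -c "
from h import *
st();capture('top');st();c=capture('top');s=st()
"
```

```text
t 21.4 pos [0.5735 0.067  0.0911] F [-1.06  6.28  5.93] F.n 5.59 T.n 0.694 w 0.0384 gf 47.8 q6 [-0.12  0.44  1.82  0.2   0.38 -1.31] zerr 0.42
t 21.45 pos [0.5735 0.067  0.0911] F [-2.11  7.64  5.69] F.n 5.89 T.n 0.689 w 0.0384 gf 47.8 q6 [-0.12  0.44  1.82  0.2   0.38 -1.31] zerr 0.42
t 21.5 pos [0.5735 0.067  0.0911] F [-0.97  6.89  6.58] F.n 6.1 T.n 0.651 w 0.0387 gf 47.8 q6 [-0.12  0.44  1.82  0.2   0.38 -1.31] zerr 0.42
```

Call:
play_rows --targets '[[[0, 0, 0], [0, 0, 0], 55], [[0, 0, 0], [0, 0, 0], 55], [[0, 0, 0], [0, 0, 0], 55], [[-0.03, -0.0007, 0.053], [0, 0, 0.001], 55], [[-0.06, -0.0014, 0.104], [0, 0, 0.001], 55], [[-0.09, -0.002, 0.156], [0, 0, 0.001], 55], [[-0.09, -0.002, 0.156], [0, 0, 0.001], 55], [[-0.09, -0.002, 0.156], [0, 0, 0.001], 55]]'

```text
clock: 22.17
eef_pos: [0.574, 0.0657, 0.0913]
ee_rot: [0.257, -0.01, 0.966, 0.003]
force: [-0.7, -0.7, 0.4]
grip_width: 0.0555
gripper_force: 0.0
```

Run:
```python
from h import *
s=st()
for v in ("scene","top"):
  c=capture(v)
  for t in caps(v,c): print(v,t[0].round(4),t[1].round(3),t[2],t[3].round(3))
for k in (.006,.0075,.009): go(CAP['R']+k*dx-.0155*n)
```

```text
t 22.17 pos [0.574  0.0657 0.0913] F [-0.74 -0.68  0.4 ] F.n 0.72 T.n 0.026 w 0.0555 gf 0.0 q6 [-0.12  0.44  1.82  0.2   0.38 -1.88] zerr 0.42
scene [0.5574 0.2422 0.1138] [-0.468 -0.01   0.884] 188 [0.033 0.031 0.018]
scene [0.5596 0.1545 0.1138] [-0.486 -0.035  0.873] 162 [0.033 0.031 0.017]
scene [0.5444 0.074  0.1161] [ 0.736 -0.136  0.663] 13 [0.033 0.039 0.039]
top [0.5568 0.2408 0.1142] [-0.506  0.001  0.863] 218 [0.027 0.033 0.019]
top [0.5593 0.1534 0.1142] [-0.502 -0.004  0.865] 217 [0.03  0.038 0.025]
top [0.5659 0.0651 0.1172] [-0.494 -0.004  0.869] 122 [0.015 0.03  0.01 ]
turn [0. 0. 0.] deg 0.0 shift [ 0.0003 -0.0005 -0.002 ]
turn [0. 0. 0.] deg 0.0 shift [ 0.0033 -0.0004 -0.002 ]
turn [0. 0. 0.] deg 0.0 shift [ 0.0063 -0.0003 -0.002 ]
```

Call:
play_rows --targets '[[[0, 0, 0], [0.002, 0, 0], 30], [[0, 0, 0], [0.002, 0, 0], 30], [[0, 0, 0], [0.002, 0, 0], 30], [[0, 0, 0], [0.002, 0, 0], 30], [[0, 0, 0], [0.002, 0, 0], 30], [[0.0167, 0.0003, -0.0289], [0.002, 0, 0], 30], [[0.0167, 0.0003, -0.0289], [0.002, 0, 0], 30], [[0.0167, 0.0003, -0.0289], [0.002, 0, 0], 30]]' --squeeze 45

```text
clock: 22.93
eef_pos: [0.5761, 0.0653, 0.0923]
ee_rot: [0.259, 0.042, 0.965, 0.016]
force: [2.1, -4.1, 1.2]
grip_width: 0.0386
gripper_force: 45.2
```

```bash
python3 -c "
from h import *
st();capture('top');st();c=capture('top');s=st()
"
```

```text
t 22.93 pos [0.5761 0.0653 0.0923] F [ 2.09 -4.1   1.24] F.n 0.08 T.n 0.555 w 0.0386 gf 45.2 q6 [-0.12  0.44  1.81  0.2   0.38 -1.77] zerr 0.41
t 22.98 pos [0.576  0.0654 0.0922] F [ 2.06 -4.93  2.59] F.n 1.27 T.n 0.633 w 0.0389 gf 45.1 q6 [-0.12  0.44  1.81  0.2   0.38 -1.77] zerr 0.41
t 23.03 pos [0.576  0.0654 0.0922] F [ 2.39 -5.81  2.2 ] F.n 0.78 T.n 0.706 w 0.0391 gf 45.1 q6 [-0.12  0.44  1.81  0.2   0.38 -1.77] zerr 0.41
```

Call:
play_rows --targets '[[[0.014, 0.0003, -0.0241], [0, 0, 0], 30], [[0.014, 0.0003, -0.0241], [0, 0, 0], 30], [[0.014, 0.0003, -0.0241], [0, 0, 0], 30]]'

```text
clock: 23.28
eef_pos: [0.575, 0.066, 0.0915]
ee_rot: [0.256, 0.084, 0.963, 0.028]
force: [0.3, -2.6, -0.3]
grip_width: 0.039
gripper_force: 45.8
```

```bash
python3 -c "
from h import *
st();capture('top');st();c=capture('top');s=st()
"
```

```text
t 23.28 pos [0.575  0.066  0.0915] F [ 0.27 -2.61 -0.29] F.n -0.36 T.n 0.819 w 0.039 gf 45.8 q6 [-0.12  0.44  1.81  0.2   0.38 -1.69] zerr 0.41
t 23.33 pos [0.575  0.0659 0.0915] F [ 0.78 -1.66 -0.42] F.n -0.73 T.n 0.862 w 0.0386 gf 45.8 q6 [-0.12  0.44  1.81  0.2   0.38 -1.69] zerr 0.41
t 23.38 pos [0.575  0.0659 0.0915] F [-0.74 -2.66 -0.67] F.n -0.18 T.n 0.814 w 0.0382 gf 45.8 q6 [-0.12  0.44  1.81  0.2   0.38 -1.69] zerr 0.41
```

Call:
play_rows --targets '[[[0, 0, 0], [0, 0, 0], 60], [[0, 0, 0], [0, 0, 0], 60], [[0, 0, 0], [0, 0, 0], 60], [[0, 0, 0], [0, 0, 0], 60], [[0, 0, 0], [-0.02, -0.0005, 0.035], 60], [[0, 0, 0], [-0.07, -0.0018, 0.121], 60], [[0, 0, 0], [-0.07, -0.0018, 0.121], 60], [[0, 0, 0], [-0.07, -0.0018, 0.121], 60], [[0, 0, 0], [-0.27, 0.17, 0.13], 10], [[0, 0, 0], [-0.27, 0.17, 0.13], 0], [[0, 0, 0], [-0.27, 0.17, 0.13], 0], [[0, 0, 0], [-0.27, 0.17, 0.13], 0], [[0, 0, 0], [-0.27, 0.17, 0.13], 0], [[0, 0, 0], [-0.27, 0.17, 0.13], 0]]' --squeeze 20

```text
clock: 24.55
eef_pos: [0.4409, 0.1511, 0.1564]
ee_rot: [0.257, 0.085, 0.962, 0.029]
force: [1.1, 0.4, -0.6]
grip_width: 0.0001
gripper_force: 0.0
```

Run:
```python
from h import *
s=st()
for v in ("scene","top"):
  c=capture(v)
  P=cloud(c)
  if v=="scene": cv2.imwrite("pics/scene3.png",cv2.resize(c["pixels"][130:330,190:420],None,fx=3,fy=3))
  for t in caps(v,c): print(v,t[0].round(4),t[1].round(3),t[2])
  for t in spot_point(v,"tray_front")[:2]: print(t["conf"],t["centre"],world(c,t["centre"]).round(4))
  for t in spot_point(v,"pot_b")[:5]: print(t["conf"],np.round(t["centre"]),world(c,t["centre"]).round(3))
  for y0 in (.03,.28):
    w=(P[...,2]>.02)&(P[...,2]<.045)&(P[...,0]>.44)&(P[...,0]<.52)&(abs(P[...,1]-y0)<.015)
    print("face",y0,w.sum(),np.median(P[w],0).round(4) if w.any() else '')
  w=(abs(P[...,0]-.405)<.05)&(abs(P[...,1]-.18)<.05)&(P[...,2]<.08); print("brown top",np.percentile(P[w][:,2],99))
go([.455,.1508,.034],ori(0)); go([.50,.1518,.034],ori(0))
```

```text
t 24.55 pos [0.4409 0.1511 0.1564] F [ 1.1   0.36 -0.62] F.n -1.09 T.n 0.018 w 0.0001 gf 0.0 q6 [ 0.1   0.17  1.99 -0.08  0.46 -1.24] zerr 0.39
scene [0.5578 0.2421 0.1137] [-0.478 -0.013  0.879] 182
scene [0.5599 0.1546 0.1136] [-0.473 -0.026  0.88 ] 161
scene [0.5627 0.0665 0.1144] [-0.469 -0.041  0.883] 145
0.64 [235.9, 311.0] [0.492  0.1531 0.0389]
0.32 [201.0, 278.6] [0.5765 0.1789 0.0815]
0.95 [273. 323.] [0.401 0.19  0.045]
0.88 [184. 316.] [0.576 0.086 0.085]
0.87 [220. 248.] [0.564 0.259 0.081]
0.58 [203. 281.] [0.571 0.177 0.08 ]
face 0.03 60 [0.4945 0.0311 0.0319]
face 0.28 103 [0.4887 0.2817 0.0323]
brown top 0.04668518361011343
top [0.5574 0.2409 0.1145] [-0.468  0.014  0.883] 211
top [0.5596 0.1534 0.1146] [-0.493 -0.053  0.868] 210
top [0.5625 0.0653 0.115 ] [-0.486  0.018  0.874] 214
0.92 [232.4, 309.6] [0.4912 0.1417 0.0528]
0.7 [174. 350.] [0.595 0.07  0.096]
0.69 [177. 300.] [0.589 0.163 0.095]
0.63 [177. 259.] [0.589 0.238 0.097]
face 0.03 21 [0.4939 0.0275 0.0217]
face 0.28 71 [0.5033 0.2921 0.034 ]
brown top 0.045927787210079916
turn [-0.0318 -0.0012  0.0563] deg 11.6 shift [ 0.028   0.0012 -0.2451]
turn [-0.0318 -0.0012  0.0563] deg 11.6 shift [ 0.118   0.0032 -0.2451]
```

View pics/scene3.png

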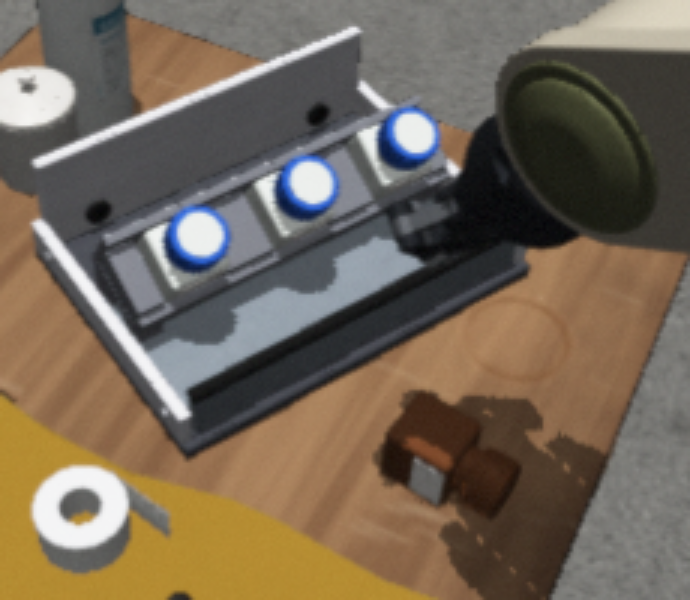

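The picture shows all three caps seated, at crop (238,197), (187,307) and (137,409). The roll (512,80) and the brown bottle (450,440) are untouched. Next I push the tray at its front middle with the fingers shut.

Call:
play_rows --targets '[[[-0.0318, -0.0012, 0.0563], [0.01, 0.0012, -0.08], 0], [[-0.0318, -0.0012, 0.0563], [0.02, 0.0012, -0.16], 0], [[-0.0318, -0.0012, 0.0563], [0.028, 0.0012, -0.22], 0], [[-0.0318, -0.0012, 0.0563], [0.028, 0.0012, -0.245], 0], [[-0.0318, -0.0012, 0.0563], [0.028, 0.0012, -0.245], 0], [[-0.0318, -0.0012, 0.0563], [0.06, 0.002, -0.245], 0], [[-0.0318, -0.0012, 0.0563], [0.08, 0.0025, -0.245], 0], [[-0.0318, -0.0012, 0.0563], [0.095, 0.003, -0.245], 0], [[-0.0318, -0.0012, 0.0563], [0.105, 0.003, -0.245], 0], [[-0.0318, -0.0012, 0.0563], [0.115, 0.0032, -0.245], 0], [[-0.0318, -0.0012, 0.0563], [0.125, 0.0034, -0.245], 0], [[-0.0318, -0.0012, 0.0563], [0.125, 0.0034, -0.245], 0]]'

```text
clock: 25.85
eef_pos: [0.5097, 0.1554, 0.0456]
ee_rot: [0.257, -0.012, 0.966, 0.002]
force: [0.2, -0.1, -0.2]
grip_width: -0.0
gripper_force: 0.0
```

Run:
```python
from h import *
s=st()
c=capture("top")
for t in caps("top",c): print(t[0].round(4),t[1].round(3),t[2])
s=st(); go([.535,.1527,.034],ori(0))
```

```text
t 25.85 pos [0.5097 0.1554 0.0456] F [ 0.18 -0.09 -0.21] F.n -0.27 T.n 0.022 w -0.0 gf 0.0 q6 [ 0.09  0.49  1.97 -0.2   0.17 -1.32] zerr 0.46
[0.5848 0.2416 0.1143] [-0.508  0.016  0.861] 211
[0.5871 0.1543 0.1142] [-0.46  -0.012  0.888] 212
[0.5897 0.0668 0.1144] [-0.477  0.016  0.879] 215
t 25.9 pos [0.5083 0.155  0.0444] F [-0.59 -1.32 -0.7 ] F.n -0.3 T.n 0.034 w 0.0001 gf 0.0 q6 [ 0.09  0.49  1.97 -0.2   0.18 -1.32] zerr 0.6
turn [ 0.0009 -0.0024  0.0002] deg 0.5 shift [ 0.0535 -0.0047 -0.0208]
```

Run:
```python
from h import *
R=Ro.from_rotvec(dy*np.radians(15))*ori(0); print(R.as_matrix()[:,2])
go([.49,.152,.045],R); go([.49,.152,.034],R); go([.54,.1532,.034],R)
```

```text
[ 0.25875043  0.00647011 -0.96592254]
turn [-0.0012  0.0809  0.0001] deg 14.6 shift [-0.0365 -0.0061  0.0012]
turn [-0.0012  0.0809  0.0001] deg 14.6 shift [-0.0365 -0.0061 -0.0208]
turn [-0.0012  0.0809  0.0001] deg 14.6 shift [ 0.0635 -0.0037 -0.0208]
```

Call:
play_rows --targets '[[[0, 0, 0], [-0.04, 0, 0.01], 0], [[0, 0.0809, 0], [-0.04, 0, 0.01], 0], [[0, 0.0809, 0], [-0.04, 0, 0.01], 0], [[0, 0.0809, 0], [-0.04, 0, 0.01], 0], [[0, 0.0809, 0], [-0.04, 0, 0.01], 0], [[0, 0.0809, 0], [-0.04, 0, 0.01], 0]]'

```text
clock: 26.4
eef_pos: [0.4867, 0.1548, 0.0476]
ee_rot: [0.129, -0.012, 0.992, 0.003]
force: [-1.2, 1.1, 0.2]
grip_width: -0.0001
gripper_force: 0.0
```

Run:
```python
from h import *
st()
R=Ro.from_rotvec(dy*np.radians(15))*ori(0)
go([.49,.152,.034],R); go([.54,.1532,.034],R)
```

```text
t 26.4 pos [0.4867 0.1548 0.0476] F [-1.24  1.07  0.18] F.n 0.76 T.n -0.0 w -0.0001 gf 0.0 q6 [ 0.08  0.47  1.84 -0.02  0.57 -1.5 ] zerr 15.21
turn [-0.0011 -0.0012  0.0003] deg 0.3 shift [ 0.0066 -0.0057 -0.0273]
turn [-0.0011 -0.0012  0.0003] deg 0.3 shift [ 0.1066 -0.0033 -0.0273]
```

Call:
play_rows --targets '[[[0, 0, 0], [-0.005, -0.0057, -0.015], 0], [[0, 0, 0], [0.007, -0.0057, -0.0273], 0], [[0, 0, 0], [0.02, -0.0053, -0.0273], 0], [[0, 0, 0], [0.035, -0.005, -0.0273], 0], [[0, 0, 0], [0.048, -0.0047, -0.0273], 0], [[0, 0, 0], [0.06, -0.0044, -0.0273], 0], [[0, 0, 0], [0.07, -0.0041, -0.0273], 0], [[0, 0, 0], [0.08, -0.004, -0.0273], 0], [[0, 0, 0], [0.087, -0.0037, -0.0273], 0], [[0, 0, 0], [0.092, -0.0037, -0.0273], 0], [[0, 0, 0], [0.092, -0.0037, -0.0273], 0]]'

```text
clock: 27.32
eef_pos: [0.5337, 0.1532, 0.034]
ee_rot: [0.129, -0.012, 0.992, 0.003]
force: [0.9, -0.3, 0.0]
grip_width: 0.0
gripper_force: 0.0
```

Run:
```python
from h import *
s=st()
c=capture("top")
for t in caps("top",c): print(t[0].round(4),t[1].round(3),t[2])
s=st()
```

```text
t 27.32 pos [0.5337 0.1532 0.034 ] F [ 0.93 -0.29  0.03] F.n -0.43 T.n 0.015 w 0.0 gf 0.0 q6 [ 0.07  0.54  1.74 -0.02  0.6  -1.51] zerr 15.19
[0.6096 0.2422 0.1145] [-0.495 -0.024  0.869] 219
[0.6117 0.1549 0.1144] [-0.521 -0.007  0.854] 212
[0.6141 0.0675 0.1144] [-0.499  0.02   0.866] 211
t 27.37 pos [0.5336 0.1532 0.0341] F [ 0.24  0.74 -0.48] F.n -0.55 T.n 0.035 w -0.0001 gf 0.0 q6 [ 0.07  0.54  1.74 -0.02  0.6  -1.51] zerr 15.18
```

Call:
play_rows --targets '[[[0, 0, 0], [0.002, 0, 0], 0], [[0, 0, 0], [0.004, 0, 0], 0], [[0, 0, 0], [0.004, 0, 0], 0]]'

```text
clock: 27.62
eef_pos: [0.5342, 0.1532, 0.0338]
ee_rot: [0.127, -0.012, 0.992, 0.003]
force: [-5.3, -0.2, 3.6]
grip_width: -0.0001
gripper_force: 2.3
```

```bash
python3 -c "
from h import *
s=st();capture('top');st()"
```

```text
t 27.62 pos [0.5342 0.1532 0.0338] F [-5.32 -0.17  3.6 ] F.n 5.78 T.n -0.01 w -0.0001 gf 2.3 q6 [ 0.07  0.55  1.73 -0.02  0.61 -1.51] zerr 15.36
t 27.67 pos [0.5342 0.1532 0.0338] F [-5.43 -0.91  3.55] F.n 5.8 T.n -0.016 w -0.0002 gf 2.4 q6 [ 0.07  0.55  1.73 -0.02  0.61 -1.51] zerr 15.35
```

Call:
play_rows --targets '[[[0, 0, 0], [0.004, 0, 0], 0], [[0, 0, 0], [0.004, 0, 0], 0], [[0, 0, 0], [0.004, 0, 0], 0]]'

```text
clock: 27.92
eef_pos: [0.5344, 0.1533, 0.0333]
ee_rot: [0.126, -0.012, 0.992, 0.003]
force: [-12.1, -0.2, 7.6]
grip_width: -0.0
gripper_force: 6.0
```

```bash
python3 -c "
from h import *
s=st();capture('top');st()"
```

```text
t 27.92 pos [0.5344 0.1533 0.0333] F [-12.11  -0.2    7.55] F.n 12.59 T.n 0.044 w -0.0 gf 6.0 q6 [ 0.07  0.55  1.73 -0.01  0.61 -1.51] zerr 15.58
t 27.97 pos [0.5344 0.1533 0.0333] F [-12.04  -0.9    6.82] F.n 11.93 T.n 0.066 w -0.0001 gf 6.0 q6 [ 0.07  0.55  1.73 -0.01  0.61 -1.51] zerr 15.58
```

Call:
play_rows --targets '[[[0, 0, 0], [-0.02, 0, 0], 0], [[0, 0, 0], [-0.07, 0, 0], 0], [[0, 0, 0], [-0.12, 0, 0.02], 0], [[0, 0, 0], [-0.16, 0, 0.1], 0], [[0, 0, 0], [-0.16, -0.05, 0.18], 0], [[0, 0, 0], [-0.16, -0.2, 0.26], 0], [[0, 0, 0], [-0.2, -0.4, 0.35], 0], [[0, 0, 0], [-0.2, -0.4, 0.35], 0], [[0, 0, 0], [-0.2, -0.4, 0.35], 0], [[0, 0, 0], [-0.2, -0.4, 0.35], 0], [[0, 0, 0], [-0.2, -0.4, 0.35], 0], [[0, 0, 0], [-0.2, -0.4, 0.35], 0]]'

```text
clock: 28.97
eef_pos: [0.4372, -0.0485, 0.2097]
ee_rot: [0.129, -0.01, 0.992, 0.002]
force: [-0.1, -0.2, 0.2]
grip_width: 0.0002
gripper_force: 0.0
```

Run:
```python
from h import *
st()
for v in ("scene","top"):
  c=capture(v)
  if v=="scene": cv2.imwrite("pics/scene4.png",cv2.resize(c["pixels"][130:330,190:420],None,fx=3,fy=3))
  for t in caps(v,c): print(v,t[0].round(4),t[1].round(3),t[2])
  for t in spot_point(v,"roll_centre")[:1]: print(t["conf"],world(c,t["centre"]).round(4))
```

```text
t 28.97 pos [ 0.4372 -0.0485  0.2097] F [-0.1  -0.18  0.19] F.n 0.21 T.n -0.071 w 0.0002 gf 0.0 q6 [-0.45  0.1   1.78  0.14  1.03 -2.1 ] zerr 15.12
scene [0.6102 0.2434 0.1141] [-0.486 -0.018  0.874] 166
scene [0.6124 0.1563 0.1141] [-0.463 -0.015  0.886] 151
scene [0.6141 0.0688 0.114 ] [-0.512 -0.032  0.859] 135
0.88 [0.4484 0.3759 0.0301]
top [0.6096 0.2422 0.1144] [-0.489  0.013  0.872] 220
top [0.612  0.1549 0.1146] [-0.51   0.028  0.86 ] 216
top [0.6139 0.0674 0.1145] [-0.508  0.011  0.861] 211
0.66 [0.4607 0.3811 0.0011]
```

View pics/scene4.png

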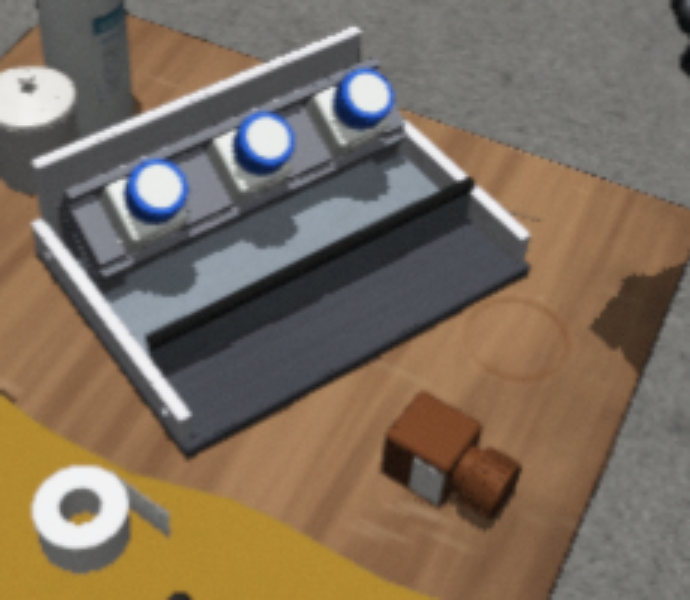

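The picture shows the tray fully home, with all three pots seated (caps at crop (190,157), (142,264) and (97,365)). The roll (512,80) and the brown bottle are where they were. I'm handing it in.

```bash
python3 -c "
from cell import finish_job
print(finish_job())"
```

```text
the job is handed in; nothing more can be done
None
```

I tugged all three caps from left to right: the left was already tight, and I screwed the loose middle and right ones to their stops. The tray is home against the back stop with the pots seated and the roll undisturbed; it had crept about 8 mm inward while I was still working the caps. The job was handed in at about 29 s.

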